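# Close and lock the split candle mould

## Robot

A 7-joint arm with a two-finger parallel gripper is mounted at the origin on a cart in front of the work surface, level with it; the furniture and walls round the work are solid. World frame = base frame: x ahead of the robot, y to its left, z up, the work surface at z = 0. Lengths are in m, angles in rad, forces in N, time in s.
With the tool pointing down it reaches from about 0.4 to 0.9 m from the base axis. Payload 5.6 kg.
Tool frame: the origin (TCP) lies on the centre line of the jaws, within the pads' length; the fingertips stand 14 mm ahead of it and the grasp point (between the pads) lies 5 mm behind it; z points along the fingers, y is the line along which they close (so a half turn about z gives the same grasp; the last joint's range is limited). The gripper opens to 92 mm and grips with 3 to 60 N. Pads are 20 mm wide; open, the fingers measure 128 mm over their backs; the gripper's body (75 mm by 189 mm) begins 69 mm behind the grasp point.
Start: joints at [1.077, 0.468, -0.012, 1.603, 0.006, 1.071, -0.056], TCP at [0.283, -0.585, 0.199] pointing down, gripper open.
Joint ranges: [-2.53, 2.53], [-0.31, 2.02], [-1.57, 1.55], [0.28, 2.44], [-1.29, 4.43], [0.15, 1.84], [-2.92, 2.92]. Speed limits (rad/s): [2.57, 2.57, 3.14, 3.14, 3.14, 3.14, 3.14].

## Interface

Orientations are given as [roll, pitch, yaw] about the fixed x, y, z axes, in that order (R = Rz(yaw) Ry(pitch) Rx(roll)).
In Python, from workcell import telemetry, imaging, r gives the robot as it stands.
- The arm moves only by the tool play_rows, never from a script. Its argument "increments" is a list of rows, each an object with "translation": the shift along the tool's x, y, z each as a share of 0.2 m, from -1 to 1, a list of three; "yaw": the turn about the tool's z as a share of 0.5 rad, from -1 to 1; "gripper": the opening, from -1 (shut) to 1 (fully open). In form: [{"translation": [x, y, z], "yaw": yaw, "gripper": gripper}, ...]. A call has 1 to 8 rows; each row is the pose to reach, as a shift and turn from the pose commanded when the call began, along the tool's axes at that moment; what a row does not reach only later rows make up. A row lasts 1/10 s, in which the tool goes at most 50 mm and 8.59 degrees, less where a joint would pass 70% of its speed; a pose out of reach is approached as far as the arm can. A call with a number of a shift or a turn outside -1 to 1 is refused whole. A call with a gripper value outside its range is refused whole. The fingers move at their own pace and stop on an object; the grip force is fixed at half the most. Time passes only in rows, so rows that repeat a pose let the fingers close. It gives the time, the measured TCP pose, the force, the opening and the grip force at its end, in the units of the state.
- telemetry.observe(): the state, without advancing time (a new reading comes with each control period).
- imaging.snapshot(name): name is "scene" or "top" or "wrist"; returns a dict with "color" (400x640x3 uint8, red, green, blue), "fx", "fy", "cx", "cy" (pixels), "rvec" (rotation vector, rad) and "tvec" (3), from world to camera coordinates, as OpenCV has them; the wrist camera has in their place "hand_eye" (4x4, takes a point from camera to tool coordinates, whose origin is the TCP and whose axes are the flange's). Camera axes: x right, y down, z forward; pixel columns grow to the right and rows downward; lengths in m; the calibration is good to about 2 mm. A picture is of the moment at which its call begins: read the wrist's pose just before it. There is no depth.
- r.hand_in(): hands the job in; it is judged then, once.
The state is a dict: "t": time; "joint_positions": joint angles; "joint_vel": joint speeds; "effort": joint torques, N m; "ee_pos": TCP position; "tool_rot": TCP orientation; "ft_force": force on the tool from outside, world axes, zero at the start; "ft_torque": the same for the moment, N m; "finger_gap": finger opening in m; "gripper_force": force on a finger pad.
Only numpy, scipy, OpenCV 4.12 (cv2) and the standard library are available. Lean on these libraries where they do the work, as an engineer would, in place of code of your own. Each camera call takes 0.05 s, during which the arm holds its last target. There are 200 camera calls.

## Task

Close the two-part plaster candle mould ready for pouring: swing the bar of the clamp frame out of the way, pick up the loose half that lies on its back, stand it on its foot on the bench in front of the mouth of the guide rails with its hollow side facing the fixed half, and let go of it. Then push it from behind, along the bench and in under the pour plate, until the two halves meet with no gap, and swing the bar fully across its back to lock it. Leave the unpainted lotus holder and the white pot where they are.

Things in the scene. Friction and masses are not known exactly. Their poses are not given: they have to be found in the camera images.
- mould_half: Loose plaster half-mould, block 60 thick (x) x 64 wide (y) x 80 high (z), 0.45 kg, origin at its centre. +x: parting face with a half-round hollow (radius 20) open at the top (+z); -z: foot. Back and sides are flat. Starts lying on its back, hollow up (origin 30 above the bench); upright on its foot the origin is 40 above it. Grip it across the 64 mm width.
- half_face (a point): Centre of the parting face of the loose half, 30 along its +x; same axes. A notch 24 wide, 10 high, 10 deep at the foot of this face takes the fixed half's key.
- home (a point): Where the origin of the loose half is when the mould is closed, 40 above the bench. x: closing direction, level, towards the fixed half; z up. The loose half slides on the bench between guide rails 22 high, 12 thick, inner faces at y = -34 and +34, from x = -45 on; their flared mouth widens from there to x = -79 (100 apart inside, 112 outside).
- fixed_face (a point): Centre of the fixed half's parting face (30 along +x from home, same axes); the face looks to -x, 64 wide, 82.5 high, with a key 18 wide, 8 high, 8 long at its foot. The pour plate on top, 82.5 to 88.5 above the bench, 78 wide, overhangs this face by 20.5 towards -x, over the loose half's place.
- mouth (a point): A point 130 before home (home's x = -130, same axes, 40 above the bench): a loose half standing here has its face 21 clear of the flared mouth.
- swing_bar (a joint): Angle of the locking bar about its upright pivot beside the rails: 0 = fully open, swung out beside the track; 1.745 = fully across the track, 2.5 behind the back of the closed half. Closes counter-clockwise seen from above; starts across or partly across; stiff, stays where left. Steel bar 14 thick, 84 long, 38 to 52 above the bench.
- bar_handle (a point): Middle of the upright black handle at the end of the bar, 85 above the bench: a round grip 19 to 22 in diameter, from 60 to 105 above the bench, 80 from the pivot axis. It moves with the bar.
- bar_pivot (a point): Pivot axis of the bar at handle height (85 above the bench), at x = -39.5, y = +58 in home's frame; same axes as home. The pivot boss is 26 in diameter and reaches 60 above the bench.
- lotus_raw: Bystander: unpainted white lotus candle holder, 68 x 112 x 77, origin at the centre of its underside. Not to be disturbed.
- pot_white: Bystander: small empty white paint pot, 54 in diameter, 45 high, origin at the centre of its underside. Not to be disturbed.
Mind the look-alikes: they are no part of the job. Of the things that look like the mould_half, the larger one is meant.

How it is judged:
By the outcome, as a careful person would: the job done as asked, in the order asked, and still so for the second after the job is handed in, with the robot touching nothing.
It also fails if it takes over 72 s, if anything falls off the work surface, if the arm or the gripper's body presses on something with over 40 N, if the wrist force passes 120 N, or if a joint passes its speed limit or range.

## Working session

There is one attempt and no reset: what is moved stays moved. The work goes in short steps, Python scripts to look and compute and a tool call to move; the robot and the scene stay as the last step left them, time stands still between calls to the robot, and variables do not carry over. Pictures are saved under pics/ and viewed, at most 10 in all, crops included, and the job is handed in when it is done.

Besides the shell and the picture viewer there is one more tool, called after "Emit:" as name(argument=value, ...), one argument or row to a line, values as JSON. play_rows: Moves the arm, as the interface text tells. Shift numbers are shares of 0.2 m and turn numbers shares of 0.5 rad, none past 1 either way. Its arguments: {"type":"object","properties":{"increments":{"type":"array"}},"required":["increments"]}

```bash
mkdir -p pics; ls; python3 - <<'E'
from workcell import telemetry, imaging, r
import cv2
s=telemetry.observe();print(s['ee_pos'],s['tool_rot'],s['finger_gap'],s['t'])
for n in ['scene','top']:
    d=imaging.snapshot(n);cv2.imwrite(f'pics/{n}1.png',d['color'][:,:,::-1]);print({k:v for k,v in d.items() if k!='color'})
E
```

```text
pics
[ 0.28284775 -0.58452949  0.19784269] [-3.13980299e+00  1.27515483e-04  4.50728995e-01] 0.09195154422380511 0.0
{'fx': 387.5001344937742, 'fy': 387.5001344937742, 'cx': 325.09030262531604, 'cy': 199.76935232742738, 'rvec': array([ 0.76440704, -2.68089356,  0.99341679]), 'tvec': array([0.2896187 , 0.43881265, 0.58076707])}
{'fx': 514.9932362335003, 'fy': 514.9932362335003, 'cx': 322.58508422340634, 'cy': 202.48568695926994, 'rvec': array([ 2.13301937, -2.15454963,  0.17676979]), 'tvec': array([-0.28161195,  0.51479383,  1.13840157])}
```

View pics/scene1.png

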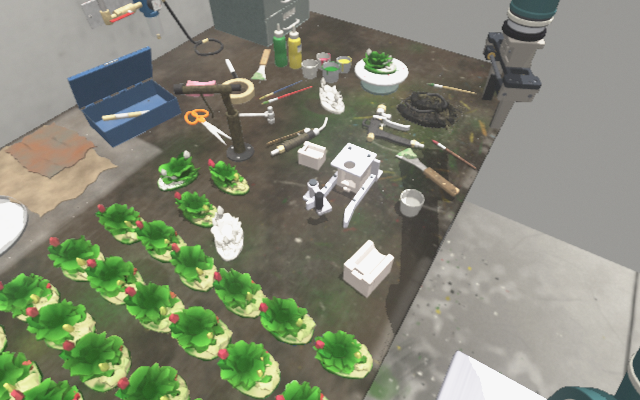

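View pics/top1.png

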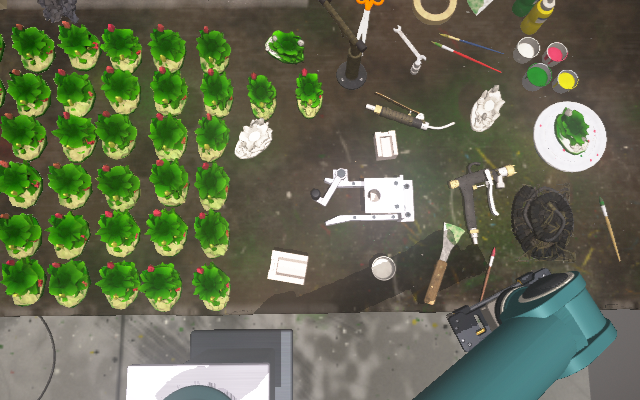

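The top view shows the fixture (fixed half with pour plate near (388,200), rails opening to image-left), the bar from its pivot at about (341,173) to the black handle at about (316,194), and the large loose half at (288,267). The small look-alike is at (386,145), the pot at (383,267) and the lotus at (254,139).

```bash
cat > h.py <<'E'
import numpy as np, cv2
from workcell import telemetry, imaging, r
from scipy.spatial.transform import Rotation as Ro
def cam(d):
    K=np.array([[d['fx'],0,d['cx']],[0,d['fy'],d['cy']],[0,0,1]]);R=cv2.Rodrigues(np.array(d['rvec']))[0]
    return K,R,np.array(d['tvec'])
def p2w(d,uv,z):
    K,R,t=cam(d);ray=R.T@np.linalg.inv(K)@np.array([*uv,1.]);c=-R.T@t
    return c+ray*(z-c[2])/ray[2]
def w2p(d,P):
    K,R,t=cam(d);p=(K@(R@np.atleast_2d(P).T+t[:,None])).T;return p[:,:2]/p[:,2:]
def crop(d,name,x0,y0,x1,y1,s,pts=None):
    im=np.ascontiguousarray(cv2.resize(d['color'][y0:y1,x0:x1,::-1],None,fx=s,fy=s,interpolation=cv2.INTER_CUBIC))
    if pts is not None:
        for u,v in pts: cv2.circle(im,(int((u-x0+.5)*s),int((v-y0+.5)*s)),2,(0,0,255),-1)
    cv2.imwrite('pics/'+name,im)
E
python3 - <<'E'
from h import *
d=imaging.snapshot('top');crop(d,'c2.png',260,160,420,290,5)
for n,uv,z in [('half',(288,267),.06),('piv',(341,174),.06),('handle',(316,194),.105),('plate',(388,200),.0885),('pot',(383,267),.045)]: print(n,p2w(d,uv,z))
K,R,t=cam(d);print(-R.T@t)
E
```

```text
half [ 0.36543054 -0.20864943  0.06      ]
piv [ 0.57420386 -0.32918321  0.06      ]
handle [ 0.52070202 -0.27208842  0.105     ]
plate [ 0.50869485 -0.43044049  0.0885    ]
pot [ 0.36370464 -0.42059562  0.045     ]
[ 0.32832108 -0.27614445  1.20674175]
```

View pics/c2.png

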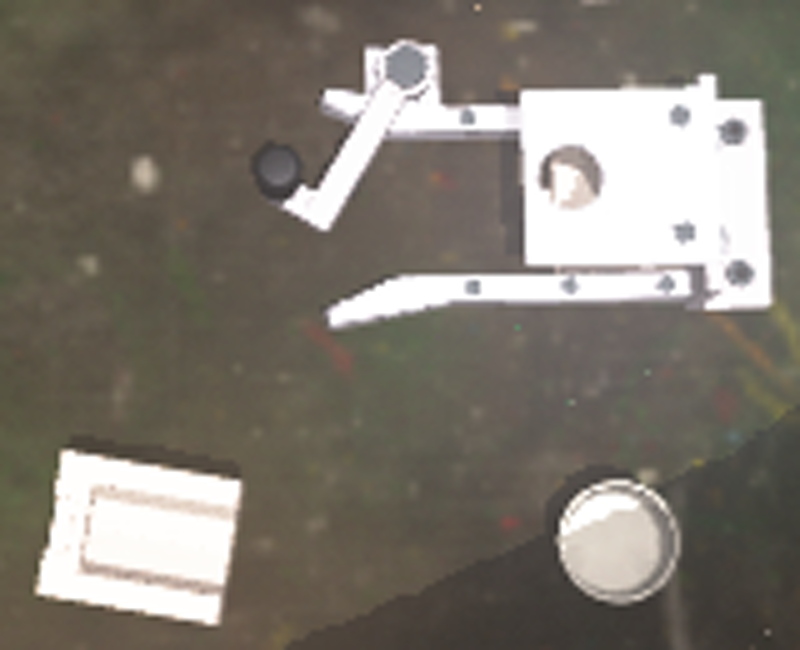

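The crop (5x from (260,160)) shows the bar part closed: pivot at (405,65), bar end at (320,225), handle top at (278,170). The plate's front corners are at (522,90) and (525,265). The half's top corners are at (65,450), (242,480), (218,625) and (38,595), and its hollow opens to the right, so its +z points to image-right.

```bash
cat >> h.py <<'E'
from scipy.optimize import least_squares
def fit(d,pts,uv,x0):
    pts=np.array(pts,float)/1000
    def tr(q): 
        c,s=np.cos(q[2]),np.sin(q[2]);return np.c_[q[0]+c*pts[:,0]-s*pts[:,1],q[1]+s*pts[:,0]+c*pts[:,1],pts[:,2]]
    f=lambda q:(w2p(d,tr(q))-uv).ravel()
    o=least_squares(f,x0,loss='soft_l1');return o.x,o.fun.reshape(-1,2) if o.fun.ndim else o
E
python3 - <<'E'
from h import *
d=imaging.snapshot('top');P=lambda a:np.array([260,160])+np.array(a)/5-.5
# home fit
pts=[(9.5,39,88.5),(9.5,-39,88.5),(-39.5,58,60),(-79,-56,22),(-79,-50,22),(-79,56,22)]
uv=P([(522,90),(525,265),(405,66),(331,327),(329,311),(325,90)])
q,e=fit(d,pts,uv,[.51,-.40,-1.57]);print('home',q,np.round(e,1).tolist())
np.save('home.npy',q)
# half: lying; use local u along z_b, v along x? frame: a=z_b, b = left of it
pts2=[(-40,32,60),(40,32,60),(40,-32,60),(-40,-32,60)]
uv2=P([(65,450),(242,480),(218,625),(38,595)])
h,e2=fit(d,pts2,uv2,[.365,-.2,-1.7]);print('half',h,np.round(e2,1).tolist())
hd=p2w(d,P((278,169)),.105)[:2];print('handle',hd)
c,s=np.cos(q[2]),np.sin(q[2]);R=np.array([[c,-s],[s,c]])
pv=q[:2]+R@[-.0395,.058];print('pivot',pv,'mouth',q[:2]+R@[-.13,0])
l=R.T@(hd-q[:2]);print('handle in home',l,np.linalg.norm(hd-pv))
be=P((320,226));print('bar end home',R.T@(p2w(d,be,.052)[:2]-q[:2]))
print('tele',telemetry.observe()['ee_pos'])
E
```

```text
home [ 0.52040201 -0.37009237 -1.54953076] [[0.1, 0.1], [1.1, -0.1], [0.6, -0.1], [-0.6, -0.1], [-0.2, 0.5], [-0.9, -0.2]]
half [ 0.36557788 -0.2078754  -1.7463508 ] [[-0.1, 0.1], [0.0, 0.1], [-0.1, -0.1], [0.1, -0.1]]
handle [ 0.52226315 -0.27014745]
pivot [ 0.57754897 -0.32936799] mouth [ 0.5176377  -0.24012176]
handle in home [-0.09988275  0.00398594] 0.08101602101377357
bar end home [-0.08170565 -0.01350545]
tele [ 0.28297287 -0.58477131  0.19821356]
```

```bash
cat >> h.py <<'E'
def sh(T,frm=None):
    """shares from pose frm=(x,y,z,yaw) (default measured) to each (x,y,z,yaw)"""
    if frm is None:
        s=telemetry.observe();frm=(*s['ee_pos'],s['tool_rot'][2])
    x,y,z,a=frm;ex=np.array([np.cos(a),np.sin(a)]);ey=np.array([np.sin(a),-np.cos(a)])
    for t in T:
        d=np.array(t[:2])-[x,y];w=t[3]-a if len(t)>3 else 0
        print(np.round([ex@d/.2,ey@d/.2,(z-t[2])/.2],3).tolist(),'yaw',round(-w/.5,3))
E
python3 - <<'E'
from h import *
s=telemetry.observe();print(s['ee_pos'],s['tool_rot'],s['t'])
m=(.40,-.43,.2,.4507);sh([m]);sh([(.522,-.270,.14),(.522,-.27,.082)],m)
E
```

```text
[ 0.28297287 -0.58477131  0.19821356] [-3.14052077e+00  1.03266496e-04  4.50734827e-01] 0.2
[0.864, -0.442, -0.009] yaw 0.0
[0.898, -0.454, 0.3] yaw 0.0
[0.898, -0.454, 0.59] yaw 0.0
```

Emit:
play_rows(
  increments=[
    {"translation":[0.864,-0.442,0],"yaw":0,"gripper":1},
    {"translation":[0.864,-0.442,0],"yaw":0,"gripper":1},
    {"translation":[0.864,-0.442,0],"yaw":0,"gripper":1},
    {"translation":[0.864,-0.442,0],"yaw":0,"gripper":1},
  ],
)

```text
t: 0.6
ee_pos: [0.4015, -0.4279, 0.1987]
tool_rot: [-3.141, -0.0, 0.452]
ft_force: [-0.4, -0.0, -0.0]
finger_gap: 0.0918
gripper_force: 0.0
```

Emit:
play_rows(
  increments=[
    {"translation":[0.898,-0.454,0.25],"yaw":0,"gripper":0.2},
    {"translation":[0.898,-0.454,0.25],"yaw":0,"gripper":0.2},
    {"translation":[0.898,-0.454,0.25],"yaw":0,"gripper":0.2},
    {"translation":[0.898,-0.454,0.25],"yaw":0,"gripper":0.2},
    {"translation":[0.898,-0.454,0.25],"yaw":0,"gripper":0.2},
    {"translation":[0.898,-0.454,0.25],"yaw":0,"gripper":0.2},
  ],
)

```text
t: 1.2
ee_pos: [0.523, -0.2681, 0.1481]
tool_rot: [-3.14, 0.0, 0.455]
ft_force: [-0.2, -0.6, 0.2]
finger_gap: 0.055
gripper_force: 0.0
```

```bash
python3 - <<'E'
from h import *
s=telemetry.observe();print(s['ee_pos'],s['tool_rot'],s['t'],s['finger_gap'])
d=imaging.snapshot('wrist');print(d['hand_eye']);cv2.imwrite('pics/w1.png',d['color'][:,:,::-1])
T=s['ee_pos'];Rt=Ro.from_euler('xyz',s['tool_rot']).as_matrix();H=d['hand_eye']
hw=np.array([.522,-.270,.105]);pc=np.linalg.inv(H)@np.r_[Rt.T@(hw-T),1];print(d['fx']*pc[0]/pc[2]+d['cx'],d['fy']*pc[1]/pc[2]+d['cy'])
sh([(.522,-.27,.082)])
E
```

```text
[ 0.52303693 -0.26805386  0.1480693 ] [-3.14020599e+00  4.50135348e-04  4.54991072e-01] 1.2 0.05496630138231885
[[-4.34826658e-04 -9.58188383e-01 -2.86137787e-01  8.16645124e-02]
 [ 9.99999484e-01 -6.79215833e-04  7.54847132e-04  1.17980797e-03]
 [-9.17635068e-04 -2.86137311e-01  9.58188185e-01 -1.84624870e-01]
 [ 0.00000000e+00  0.00000000e+00  0.00000000e+00  1.00000000e+00]]
317.8272094569122 216.14259260014535
[0.001, -0.002, 0.333] yaw 0.0
```

View pics/w1.png

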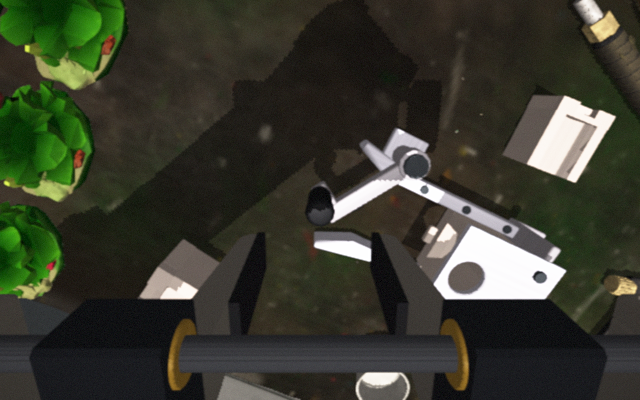

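The wrist view shows the handle top at about (320,213), against a prediction of (318,216). The position is confirmed, so I descend and grip.

Emit:
play_rows(
  increments=[
    {"translation":[0,0,0.17],"yaw":0,"gripper":0.2},
    {"translation":[0,0,0.333],"yaw":0,"gripper":0.2},
    {"translation":[0,0,0.333],"yaw":0,"gripper":-1},
    {"translation":[0,0,0.333],"yaw":0,"gripper":-1},
    {"translation":[0,0,0.333],"yaw":0,"gripper":-1},
    {"translation":[0,0,0.333],"yaw":0,"gripper":-1},
    {"translation":[0,0,0.333],"yaw":0,"gripper":-1},
  ],
)

```text
t: 1.95
ee_pos: [0.5224, -0.2699, 0.0836]
tool_rot: [-3.141, -0.0, 0.451]
ft_force: [-3.6, 2.3, 6.9]
finger_gap: 0.0183
gripper_force: 30.0
```

```bash
python3 - <<'E'
from h import *
s=telemetry.observe();print(s['ee_pos'],s['tool_rot'],s['t'],s['finger_gap'],s['gripper_force'],s['ft_force'])
pv=np.array([.5775,-.3294]);v=s['ee_pos'][:2]-pv;a0=np.arctan2(v[1],v[0]);rr=np.hypot(*v);print(np.degrees(a0),rr)
sh([(*(pv+rr*np.array([np.cos(a),np.sin(a)])),s['ee_pos'][2]) for a in a0-np.radians(np.arange(9,74,9))])
E
```

```text
[ 0.52240466 -0.26985323  0.08364078] [-3.14146920e+00 -4.80385905e-04  4.50715171e-01] 1.95 0.018288017395626202 30.040087894522003 [-3.58001445  2.34996427  6.94847429]
132.7763860785088 0.08112530185438513
[0.062, -0.014, 0.0] yaw 0.0
[0.126, -0.018, 0.0] yaw 0.0
[0.189, -0.011, 0.0] yaw 0.0
[0.251, 0.005, 0.0] yaw 0.0
[0.309, 0.03, 0.0] yaw 0.0
[0.363, 0.064, 0.0] yaw 0.0
[0.41, 0.106, 0.0] yaw 0.0
[0.451, 0.156, 0.0] yaw 0.0
```

Emit:
play_rows(
  increments=[
    {"translation":[0.03,-0.008,0],"yaw":0,"gripper":-1},
    {"translation":[0.062,-0.014,0],"yaw":0,"gripper":-1},
    {"translation":[0.094,-0.017,0],"yaw":0,"gripper":-1},
    {"translation":[0.126,-0.018,0],"yaw":0,"gripper":-1},
    {"translation":[0.158,-0.015,0],"yaw":0,"gripper":-1},
    {"translation":[0.189,-0.011,0],"yaw":0,"gripper":-1},
    {"translation":[0.22,-0.004,0],"yaw":0,"gripper":-1},
    {"translation":[0.251,0.005,0],"yaw":0,"gripper":-1},
  ],
)

```text
t: 2.75
ee_pos: [0.5664, -0.2478, 0.0834]
tool_rot: [-3.138, 0.002, 0.45]
ft_force: [-5.6, 5.1, 8.4]
finger_gap: 0.0187
gripper_force: 30.0
```

```bash
python3 - <<'E'
from h import *
s=telemetry.observe();print(s['ee_pos'],s['tool_rot'],s['t'],s['finger_gap'],s['gripper_force'],s['ft_force'])
pv=np.array([.5775,-.3294]);v=s['ee_pos'][:2]-pv;a0=np.arctan2(v[1],v[0]);rr=np.hypot(*v);print(np.degrees(a0),rr)
sh([(*(pv+.081*np.array([np.cos(a),np.sin(a)])),.0836) for a in np.radians([92,87,82,77,72,68,65,62])])
E
```

```text
[ 0.56644739 -0.24781273  0.08336389] [-3.13803150e+00  2.25372643e-03  4.49691428e-01] 2.75 0.018663691748597125 30.000745180877857 [-5.62489013  5.05907798  8.42478031]
97.71487817053954 0.08233250863261488
[0.036, 0.021, -0.001] yaw 0.0
[0.067, 0.036, -0.001] yaw 0.0
[0.098, 0.055, -0.001] yaw 0.0
[0.126, 0.076, -0.001] yaw 0.0
[0.153, 0.099, -0.001] yaw 0.0
[0.172, 0.119, -0.001] yaw 0.0
[0.186, 0.135, -0.001] yaw 0.0
[0.199, 0.152, -0.001] yaw 0.0
```

Emit:
play_rows(
  increments=[
    {"translation":[0.036,0.019,0],"yaw":0,"gripper":-1},
    {"translation":[0.067,0.034,0],"yaw":0,"gripper":-1},
    {"translation":[0.098,0.053,0],"yaw":0,"gripper":-1},
    {"translation":[0.126,0.074,0],"yaw":0,"gripper":-1},
    {"translation":[0.153,0.097,0],"yaw":0,"gripper":-1},
    {"translation":[0.172,0.117,0],"yaw":0,"gripper":-1},
    {"translation":[0.186,0.133,0],"yaw":0,"gripper":-1},
    {"translation":[0.186,0.133,0],"yaw":0,"gripper":-1},
  ],
)

```text
t: 3.55
ee_pos: [0.6152, -0.2505, 0.0833]
tool_rot: [-3.136, -0.005, 0.453]
ft_force: [1.6, 10.3, 4.4]
finger_gap: 0.0178
gripper_force: 29.7
```

Emit:
play_rows(
  increments=[
    {"translation":[0,0,0],"yaw":0,"gripper":0.2},
    {"translation":[0,0,0],"yaw":0,"gripper":0.2},
    {"translation":[0,0,-0.2],"yaw":0,"gripper":0.2},
    {"translation":[0,0,-0.4],"yaw":0,"gripper":1},
    {"translation":[0,0,-0.5],"yaw":0,"gripper":1},
  ],
)

```text
t: 4.05
ee_pos: [0.6145, -0.2587, 0.1865]
tool_rot: [3.137, -0.003, 0.45]
ft_force: [1.2, 0.2, 0.5]
finger_gap: 0.0555
gripper_force: 0.0
```

```bash
python3 - <<'E'
from h import *
s=telemetry.observe();p=s['ee_pos'];a=s['tool_rot'][2];print(p,a,s['t'],s['finger_gap'],s['ft_force'])
d=imaging.snapshot('top');crop(d,'c3.png',290,140,420,240,4)
zb=np.array([np.cos(-1.7464),np.sin(-1.7464)]);g=np.array([.3656,-.2079])+.027*zb;print('grasp',g)
Y=1.395
m=(.45,-.235,.18,a+.47);sh([m]);m2=(*g,.13,a+.94);sh([m2],m);sh([(*g,.025,1.395)],m2)
E
```

```text
[ 0.61448974 -0.25870965  0.18648963] 0.44975430648862047 4.05 0.05554569946727655 [1.19629945 0.17977966 0.47944432]
grasp [ 0.36088303 -0.23448477]
[-0.694, -0.469, 0.046] yaw -0.94
[-0.268, -0.356, 0.25] yaw -0.94
[0.0, 0.0, 0.525] yaw -0.01
```

View pics/c3.png

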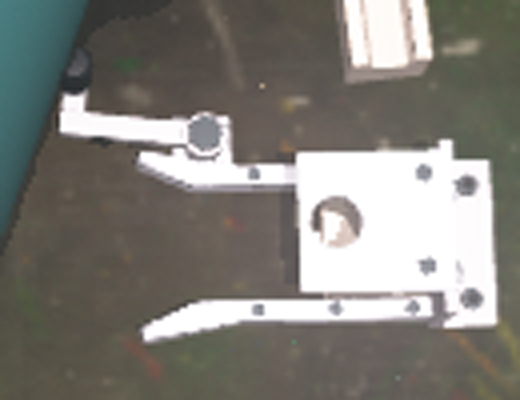

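The bar now lies back along the rail, from about (205,130) to (65,120) in the crop, with the handle at (75,70). It is clear of the track, so on to the half.

Emit:
play_rows(
  increments=[
    {"translation":[-0.694,-0.469,0],"yaw":-0.94,"gripper":1},
    {"translation":[-0.694,-0.469,0],"yaw":-0.94,"gripper":1},
    {"translation":[-0.694,-0.469,0],"yaw":-0.94,"gripper":1},
    {"translation":[-0.694,-0.469,0],"yaw":-0.94,"gripper":1},
    {"translation":[-0.694,-0.469,0],"yaw":-0.94,"gripper":1},
  ],
)

```text
t: 4.6
ee_pos: [0.4443, -0.234, 0.1824]
tool_rot: [-3.142, 0.002, 0.918]
ft_force: [0.4, -1.1, 0.4]
finger_gap: 0.0917
gripper_force: 0.0
```

Emit:
play_rows(
  increments=[
    {"translation":[-0.268,-0.356,0.25],"yaw":-0.94,"gripper":1},
    {"translation":[-0.268,-0.356,0.25],"yaw":-0.94,"gripper":1},
    {"translation":[-0.268,-0.356,0.25],"yaw":-0.94,"gripper":1},
    {"translation":[-0.268,-0.356,0.25],"yaw":-0.94,"gripper":1},
    {"translation":[-0.268,-0.356,0.25],"yaw":-0.94,"gripper":1},
  ],
)

```text
t: 5.1
ee_pos: [0.3601, -0.2335, 0.1328]
tool_rot: [3.139, 0.0, 1.388]
ft_force: [0.4, 0.2, -0.3]
finger_gap: 0.0918
gripper_force: 0.0
```

```bash
python3 - <<'E'
from h import *
s=telemetry.observe();p=s['ee_pos'];print(p,s['tool_rot'],s['t'],s['finger_gap'],s['joint_positions'][6])
sh([(.3609,-.2345,.025,1.395)])
d=imaging.snapshot('wrist');cv2.imwrite('pics/w2.png',d['color'][:,:,::-1])
E
```

```text
[ 0.36010832 -0.23349813  0.13278952] [3.13906656e+00 4.90678244e-04 1.38777921e+00] 5.1 0.09178260411958392 0.2280238202467717
[-0.004, 0.005, 0.539] yaw -0.014
```

View pics/w2.png

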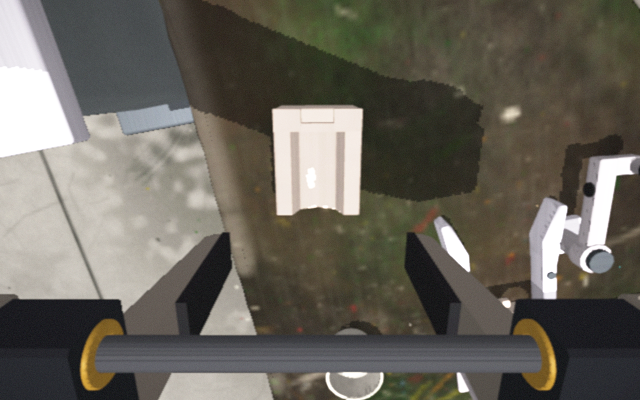

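The half sits centred between the jaws, with its hollow up. Its notched foot end is at (318,112), away from the jaws, and its open top end is at (318,212), nearest them. I descend and grip.

Emit:
play_rows(
  increments=[
    {"translation":[-0.004,0.005,0.2],"yaw":-0.014,"gripper":1},
    {"translation":[-0.004,0.005,0.4],"yaw":-0.014,"gripper":1},
    {"translation":[-0.004,0.005,0.535],"yaw":-0.014,"gripper":1},
    {"translation":[-0.004,0.005,0.535],"yaw":-0.014,"gripper":-1},
    {"translation":[-0.004,0.005,0.535],"yaw":-0.014,"gripper":-1},
    {"translation":[-0.004,0.005,0.535],"yaw":-0.014,"gripper":-1},
    {"translation":[-0.004,0.005,0.535],"yaw":-0.014,"gripper":-1},
    {"translation":[-0.004,0.005,0.535],"yaw":-0.014,"gripper":-1},
  ],
)

```text
t: 5.95
ee_pos: [0.3603, -0.2344, 0.0267]
tool_rot: [3.138, 0.001, 1.397]
ft_force: [0.4, 0.4, 7.1]
finger_gap: 0.0636
gripper_force: 30.0
```

Emit:
play_rows(
  increments=[
    {"translation":[0,0,-0.08],"yaw":0,"gripper":-1},
    {"translation":[0,0,-0.16],"yaw":0,"gripper":-1},
    {"translation":[0,0,-0.24],"yaw":0,"gripper":-1},
    {"translation":[0,0,-0.32],"yaw":0,"gripper":-1},
    {"translation":[0,0,-0.4],"yaw":0,"gripper":-1},
    {"translation":[0,0,-0.4],"yaw":0,"gripper":-1},
  ],
)

```text
t: 6.55
ee_pos: [0.3599, -0.2345, 0.107]
tool_rot: [3.138, 0.002, 1.397]
ft_force: [-0.1, -0.4, -3.8]
finger_gap: 0.0637
gripper_force: 30.0
```

```bash
python3 - <<'E'
from h import *
s=telemetry.observe();p=s['ee_pos'];print(p,s['tool_rot'],s['t'],s['finger_gap'],s['ft_force'],s['ft_torque'])
d=imaging.snapshot('wrist');e=imaging.snapshot('scene')
cv2.imwrite('pics/w3.png',np.vstack([d['color'][:,:,::-1][:300],cv2.resize(e['color'][180:330,270:590,::-1],(640,300))]))
E
```

```text
[ 0.35987944 -0.23445071  0.10695859] [3.13791858e+00 2.07441500e-03 1.39723139e+00] 6.55 0.06366435611549646 [-0.12110757 -0.44412243 -3.82472023] [-0.18720955 -0.02367787  0.01243144]
```

View pics/w3.png

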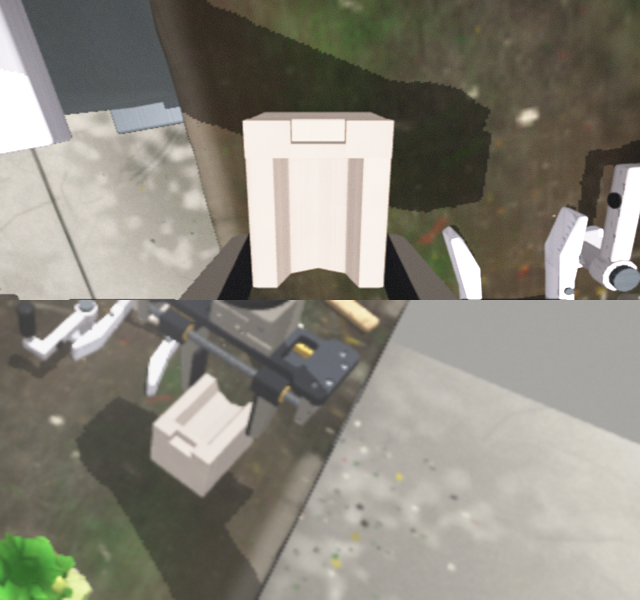

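The half is held level: the pad friction is enough to stop it swinging down. I'll set it back and re-grip it only at the upper corner of its top end. A small patch there, far from its centre, should let it swing foot-down.

Emit:
play_rows(
  increments=[
    {"translation":[0,0,0.15],"yaw":0,"gripper":-1},
    {"translation":[0,0,0.3],"yaw":0,"gripper":-1},
    {"translation":[0,0,0.38],"yaw":0,"gripper":-1},
    {"translation":[0,0,0.397],"yaw":0,"gripper":-1},
    {"translation":[0,0,0.397],"yaw":0,"gripper":1},
    {"translation":[0,0,0.397],"yaw":0,"gripper":1},
    {"translation":[0,0,0.397],"yaw":0,"gripper":1},
  ],
)

```text
t: 7.35
ee_pos: [0.3589, -0.2335, 0.0255]
tool_rot: [-3.141, -0.0, 1.398]
ft_force: [-0.8, -0.3, -0.6]
finger_gap: 0.0859
gripper_force: 0.0
```

Emit:
play_rows(
  increments=[
    {"translation":[-0.075,0,-0.195],"yaw":0,"gripper":1},
    {"translation":[-0.075,0,-0.195],"yaw":0,"gripper":1},
    {"translation":[-0.075,0,-0.195],"yaw":0,"gripper":-1},
    {"translation":[-0.075,0,-0.195],"yaw":0,"gripper":-1},
    {"translation":[-0.075,0,-0.195],"yaw":0,"gripper":-1},
    {"translation":[-0.075,0,-0.195],"yaw":0,"gripper":-1},
    {"translation":[-0.075,0,-0.195],"yaw":0,"gripper":-1},
  ],
)

```text
t: 8.05
ee_pos: [0.3561, -0.248, 0.0643]
tool_rot: [-3.141, -0.0, 1.398]
ft_force: [-0.3, -0.0, 0.5]
finger_gap: 0.0543
gripper_force: 0.0
```

Emit:
play_rows(
  increments=[
    {"translation":[0.01,0,-0.04],"yaw":0,"gripper":-1},
    {"translation":[0.03,0,-0.08],"yaw":0,"gripper":-1},
    {"translation":[0.05,0,-0.11],"yaw":0,"gripper":-1},
    {"translation":[0.07,0,-0.14],"yaw":0,"gripper":-1},
    {"translation":[0.1,0,-0.17],"yaw":0,"gripper":-1},
    {"translation":[0.1,0,-0.2],"yaw":0,"gripper":-1},
    {"translation":[0.1,0,-0.25],"yaw":0,"gripper":-1},
    {"translation":[0.1,0,-0.25],"yaw":0,"gripper":-1},
  ],
)

```text
t: 8.85
ee_pos: [0.3606, -0.2293, 0.1161]
tool_rot: [3.139, 0.001, 1.398]
ft_force: [0.7, -0.3, -0.6]
finger_gap: 0.0002
gripper_force: 0.0
```

```bash
python3 - <<'E'
from h import *
s=telemetry.observe();p=s['ee_pos'];print(p,s['tool_rot'],s['t'],s['finger_gap'],s['ft_force'],s['ft_torque'])
d=imaging.snapshot('wrist');e=imaging.snapshot('scene')
cv2.imwrite('pics/w4.png',np.vstack([d['color'][:,:,::-1][:300],cv2.resize(e['color'][180:330,270:590,::-1],(640,300))]))
E
```

```text
[ 0.3606315  -0.22933879  0.11612653] [3.13926730e+00 1.21250586e-03 1.39750004e+00] 8.85 0.00018055159987378716 [ 0.67210388 -0.29961269 -0.57778498] [ 0.00597436 -0.05214083 -0.04022361]
```

View pics/w4.png

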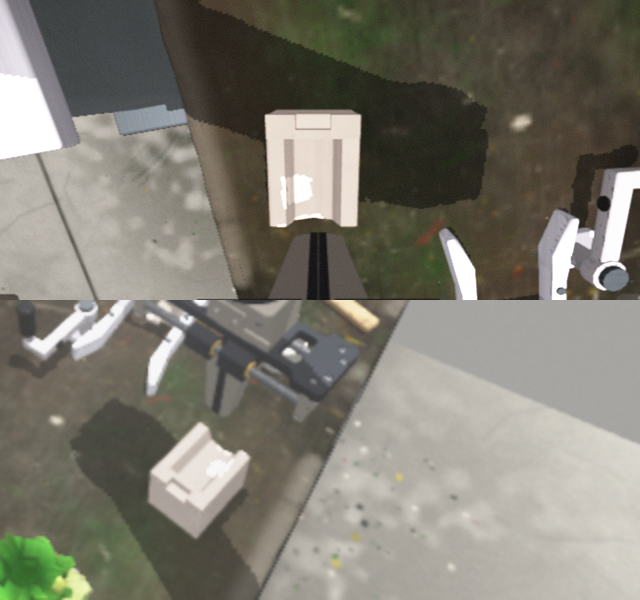

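The grip missed: the fingers closed to 0 just past the block's end, and the half is still flat. I'll locate it from the wrist view corners, foot (265,115)-(361,113) and open end (270,226)-(357,226).

```bash
cat >> h.py <<'E'
def wcam(d,s):
    """make a wrist snapshot look like a fixed camera"""
    Rt=Ro.from_euler('xyz',s['tool_rot']).as_matrix();H=d['hand_eye'];Rwc=Rt@H[:3,:3];c=np.array(s['ee_pos'])+Rt@H[:3,3]
    d=dict(d);d['rvec']=cv2.Rodrigues(Rwc.T)[0];d['tvec']=-Rwc.T@c;return d
def st():
    s=telemetry.observe();print('t',round(s['t'],2),np.round(s['ee_pos'],4),'yaw',round(s['tool_rot'][2],4),'gap',round(s['finger_gap'],4),'F',np.round(s['ft_force'],1),'M',np.round(s['ft_torque'],2),'q7',round(s['joint_positions'][6],2));return s
E
python3 - <<'E'
from h import *
s=st();d=wcam(imaging.snapshot('wrist'),s)
im=d['color'].astype(int)
m=((im.min(2)>150)&(im[:,:,0]-im[:,:,2]<60)).astype(np.uint8);m[:, :200]=0;m[:,420:]=0;m[:90]=0;m[290:]=0
ct=max(cv2.findContours(m,0,2)[0],key=cv2.contourArea);print('area',cv2.contourArea(ct),cv2.minAreaRect(ct))
print(cv2.approxPolyDP(ct,5,True)[:,0].tolist())
uv=[(265,115),(361,114),(357,226),(270,226)]
for u in uv: print(p2w(d,u,.06))
e2=[np.array(p2w(d,u,.06)[:2]) for u in uv];print([round(np.linalg.norm(e2[i]-e2[(i+1)%4]),4) for i in range(4)],np.mean(e2,0))
h,e=fit(d,[(-40,-32,60),(-40,32,60),(40,32,60),(40,-32,60)],np.array(uv,float),[.365,-.2,-1.7]);print(h,e.tolist())
E
```

```text
t 8.95 [ 0.3599 -0.2291  0.1151] yaw 1.3973 gap 0.0004 F [ 0.5 -0.2  0.1] M [-0.05 -0.03  0.02] q7 0.21
area 9099.5 ((314.2491455078125, 170.1866455078125), (112.81979370117188, 95.04690551757812), 89.19306945800781)
[[267, 115], [271, 226], [334, 219], [337, 139], [343, 141], [341, 225], [357, 226], [361, 115]]
[ 0.33769643 -0.16048569  0.06      ]
[ 0.40041994 -0.17085952  0.06      ]
[ 0.38654017 -0.24920922  0.06      ]
[ 0.32428594 -0.23820913  0.06      ]
[np.float64(0.0636), np.float64(0.0796), np.float64(0.0632), np.float64(0.0789)] [ 0.36223562 -0.20469089]
[ 0.36224006 -0.20476402 -1.74219034] [[-0.437343838877041, -0.8585711617509446], [0.24882882584967092, -0.12500640030620502], [0.6396668447312095, 0.44716500846715235], [-0.3888107030717265, 0.7343036577935891]]
```

```bash
python3 - <<'E'
from h import *
zb=np.array([np.cos(-1.742),np.sin(-1.742)]);g=np.array([.3622,-.2048])+.034*zb;print(g)
sh([(*g,.115,1.3995),(*g,.054,1.3995)])
E
```

```text
[ 0.35640747 -0.23830293]
[-0.049, -0.008, -0.001] yaw -0.004
[-0.049, -0.008, 0.304] yaw -0.004
```

Emit:
play_rows(
  increments=[
    {"translation":[-0.049,-0.008,0],"yaw":0,"gripper":1},
    {"translation":[-0.049,-0.008,0],"yaw":0,"gripper":1},
    {"translation":[-0.049,-0.008,0],"yaw":0,"gripper":1},
    {"translation":[-0.049,-0.008,0],"yaw":0,"gripper":1},
    {"translation":[-0.049,-0.008,0],"yaw":0,"gripper":1},
    {"translation":[-0.049,-0.008,0.15],"yaw":0,"gripper":1},
    {"translation":[-0.049,-0.008,0.29],"yaw":0,"gripper":1},
    {"translation":[-0.049,-0.008,0.304],"yaw":0,"gripper":0.8},
  ],
)

```text
t: 9.8
ee_pos: [0.3546, -0.2367, 0.0517]
tool_rot: [-3.137, -0.002, 1.398]
ft_force: [-0.1, 0.1, 0.1]
finger_gap: 0.0622
gripper_force: 0.0
```

Emit:
play_rows(
  increments=[
    {"translation":[0,0,0],"yaw":0,"gripper":0.36},
    {"translation":[0,0,0],"yaw":0,"gripper":0.36},
    {"translation":[0,0,0],"yaw":0,"gripper":0.36},
    {"translation":[0,0,0],"yaw":0,"gripper":0.36},
  ],
)

```text
t: 10.2
ee_pos: [0.3571, -0.2386, 0.0549]
tool_rot: [3.14, 0.001, 1.398]
ft_force: [0.2, 0.2, -0.2]
finger_gap: 0.0622
gripper_force: 0.0
```

```bash
python3 - <<'E'
from h import *
s=st();d=wcam(imaging.snapshot('wrist'),s)
K,R,t=cam(d)
h=(.3622,-.2048,-1.742)
c,sn=np.cos(h[2]),np.sin(h[2])
def W(a,b,z):return (h[0]+c*a-sn*b,h[1]+sn*a+c*b,z)
P=[W(-.04,-.032,.06),W(-.04,.032,.06),W(.04,.032,.06),W(.04,-.032,.06)]
print('pred',w2p(d,P).round(0).tolist())
T=np.array(s['ee_pos']);Rt=Ro.from_euler('xyz',s['tool_rot']).as_matrix()
print('tips',w2p(d,[T+Rt@[x,y*.031,.014] for x in(-.01,.01) for y in (-1,1)]).round(0).tolist())
im=d['color'].astype(int)
m=((im.min(2)>150)&(im[:,:,0]-im[:,:,2]<60)).astype(np.uint8);m[:, :150]=0;m[:,480:]=0
ct=max(cv2.findContours(m,0,2)[0],key=cv2.contourArea);print(cv2.contourArea(ct),cv2.approxPolyDP(ct,5,True)[:,0].tolist())
cv2.imwrite('pics/w5.png',d['color'][:,:,::-1])
E
```

```text
t 10.2 [ 0.3571 -0.2386  0.0549] yaw 1.3976 gap 0.0622 F [ 0.2  0.2 -0.2] M [-0.09 -0.09 -0.01] q7 0.17
pred [[248.0, 102.0], [379.0, 102.0], [372.0, 250.0], [257.0, 251.0]]
tips [[265.0, 243.0], [367.0, 243.0], [264.0, 212.0], [368.0, 212.0]]
17253.0 [[250, 104], [259, 250], [278, 251], [291, 240], [314, 236], [340, 240], [352, 251], [371, 250], [379, 104]]
```

```bash
python3 - <<'E'
from h import *
d=imaging.snapshot('scene')
a=cv2.imread('pics/w5.png')[80:320,180:460]
cv2.imwrite('pics/v9.png',np.hstack([cv2.resize(a,(400,343)),cv2.resize(d['color'][200:303,320:440,::-1],(400,343),interpolation=cv2.INTER_CUBIC)]))
E
```

```text
(no output)
```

View pics/v9.png

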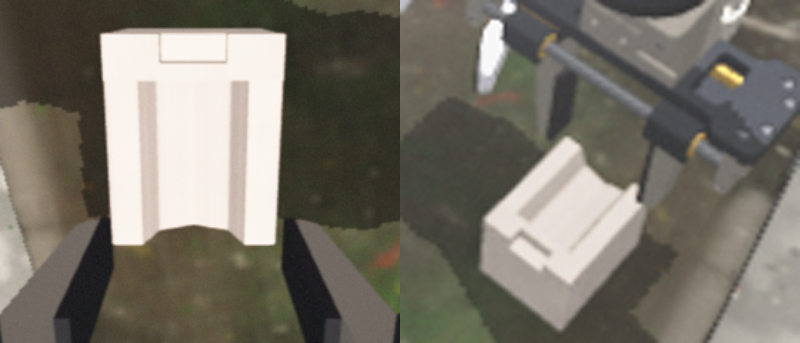

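The fingers stand at either side, just beyond the block's open end, so they reach about 10 mm less far than I assumed. I'll open, shift 10 mm towards the foot and close again.

Emit:
play_rows(
  increments=[
    {"translation":[0,0,0],"yaw":0,"gripper":1},
    {"translation":[0,0,0],"yaw":0,"gripper":1},
    {"translation":[0,0,0],"yaw":0,"gripper":1},
    {"translation":[0,0,0],"yaw":0,"gripper":1},
    {"translation":[0.05,0,0],"yaw":0,"gripper":1},
    {"translation":[0.05,0,0],"yaw":0,"gripper":0.2},
    {"translation":[0.05,0,0],"yaw":0,"gripper":0.2},
    {"translation":[0.05,0,0],"yaw":0,"gripper":0.2},
  ],
)

```text
t: 11.1
ee_pos: [0.3583, -0.2282, 0.054]
tool_rot: [-3.142, 0.0, 1.398]
ft_force: [-0.1, -0.1, 0.7]
finger_gap: 0.0698
gripper_force: 0.0
```

Emit:
play_rows(
  increments=[
    {"translation":[0,0,0],"yaw":0,"gripper":0.2},
    {"translation":[0,0,0],"yaw":0,"gripper":0.2},
    {"translation":[0,0,0],"yaw":0,"gripper":0.2},
  ],
)

```text
t: 11.4
ee_pos: [0.3582, -0.2283, 0.054]
tool_rot: [3.142, 0.0, 1.398]
ft_force: [0.0, 1.3, -0.4]
finger_gap: 0.0554
gripper_force: 0.0
```

```bash
python3 - <<'E'
from h import *
st()
E
```

```text
t 11.4 [ 0.3582 -0.2283  0.054 ] yaw 1.3975 gap 0.0554 F [ 0.   1.3 -0.4] M [-0.02 -0.   -0.03] q7 0.14
```

```bash
python3 - <<'E'
from h import *
s=st();d=wcam(imaging.snapshot('wrist'),s)
im=d['color'].astype(int)
m=((im.min(2)>150)&(im[:,:,0]-im[:,:,2]<60)).astype(np.uint8);m[:, :150]=0;m[:,480:]=0
ct=max(cv2.findContours(m,0,2)[0],key=cv2.contourArea);ap=cv2.approxPolyDP(ct,5,True)[:,0];print(cv2.contourArea(ct),ap.tolist())
for z in (.06,):
  for u in ap: print(u,p2w(d,u,z).round(4))
h=(.3622,-.2048,-1.742)
c,sn=np.cos(h[2]),np.sin(h[2])
def W(a,b,z):return (h[0]+c*a-sn*b,h[1]+sn*a+c*b,z)
print('pred',w2p(d,[W(-.04,-.032,.06),W(-.04,.032,.06),W(.04,.032,.06),W(.04,-.032,.06)]).round(0).tolist())
cv2.imwrite('pics/w6.png',d['color'][:,:,::-1])
# finger pads: dark pixels along rows
g=im.max(2)
for row in (230,245,260,275,290): 
    dk=np.where(g[row]<45)[0];dk=dk[(dk>150)&(dk<480)]
    sp=np.split(dk,np.where(np.diff(dk)>3)[0]+1);print(row,[(int(a[0]),int(a[-1])) for a in sp if len(a)>5])
E
```

```text
t 11.4 [ 0.3582 -0.2283  0.054 ] yaw 1.3975 gap 0.0554 F [ 0.   1.3 -0.4] M [-0.02 -0.   -0.03] q7 0.14
16676.5 [[254, 124], [266, 267], [319, 252], [368, 268], [380, 125], [362, 124], [369, 122], [362, 117], [269, 118]]
[254 124] [ 0.3391 -0.1603  0.06  ]
[266 267] [ 0.328  -0.2387  0.06  ]
[319 252] [ 0.3589 -0.2348  0.06  ]
[368 268] [ 0.3843 -0.2493  0.06  ]
[380 125] [ 0.4007 -0.1717  0.06  ]
[362 124] [ 0.3919 -0.1696  0.06  ]
[369 122] [ 0.3955 -0.1693  0.06  ]
[362 117] [ 0.3924 -0.1663  0.06  ]
[269 118] [ 0.347  -0.1588  0.06  ]
pred [[251.0, 124.0], [379.0, 123.0], [373.0, 268.0], [259.0, 268.0]]
230 []
245 [(253, 263), (373, 383)]
260 [(247, 264), (372, 389)]
275 [(240, 263), (373, 395)]
290 [(234, 258), (377, 402)]
```

```bash
python3 - <<'E'
from h import *
s=st();d=wcam(imaging.snapshot('wrist'),s)
T=np.array(s['ee_pos']);Rt=Ro.from_euler('xyz',s['tool_rot']).as_matrix();print(d['fx'])
for x in(-.01,.01):
  for z in (.014,.005,0,-.005,-.01,-.02,-.03):
    p=w2p(d,[T+Rt@[x,y*.0277,z] for y in (-1,1)]);print(x,z,p.round(0).tolist())
E
```

```text
t 11.45 [ 0.3582 -0.2283  0.054 ] yaw 1.3976 gap 0.0549 F [-0.4 -0.2 -0.8] M [-0.03 -0.05 -0.01] q7 0.14
353.8463254831772
-0.01 0.014 [[271.0, 243.0], [361.0, 243.0]]
-0.01 0.005 [[269.0, 250.0], [363.0, 250.0]]
-0.01 0 [[268.0, 253.0], [364.0, 253.0]]
-0.01 -0.005 [[266.0, 257.0], [365.0, 257.0]]
-0.01 -0.01 [[265.0, 262.0], [367.0, 261.0]]
-0.01 -0.02 [[262.0, 271.0], [369.0, 271.0]]
-0.01 -0.03 [[259.0, 281.0], [372.0, 281.0]]
0.01 0.014 [[269.0, 212.0], [362.0, 212.0]]
0.01 0.005 [[267.0, 218.0], [364.0, 218.0]]
0.01 0 [[266.0, 221.0], [366.0, 221.0]]
0.01 -0.005 [[265.0, 224.0], [367.0, 224.0]]
0.01 -0.01 [[263.0, 228.0], [368.0, 227.0]]
0.01 -0.02 [[261.0, 235.0], [371.0, 235.0]]
0.01 -0.03 [[257.0, 243.0], [374.0, 243.0]]
```

The pads are visible above the block's outline, so the fingertips lie about 19 mm higher than assumed, and all the misses were above the top face. I'll grip the corner again, lower down.

Emit:
play_rows(
  increments=[
    {"translation":[-0.075,0,0],"yaw":0,"gripper":1},
    {"translation":[-0.075,0,0],"yaw":0,"gripper":1},
    {"translation":[-0.075,0,0],"yaw":0,"gripper":1},
    {"translation":[-0.075,0,0],"yaw":0,"gripper":1},
    {"translation":[-0.075,0,0.05],"yaw":0,"gripper":1},
    {"translation":[-0.075,0,0.105],"yaw":0,"gripper":0.2},
    {"translation":[-0.075,0,0.105],"yaw":0,"gripper":-1},
    {"translation":[-0.075,0,0.105],"yaw":0,"gripper":-1},
  ],
)

```text
t: 12.3
ee_pos: [0.3553, -0.2425, 0.0323]
tool_rot: [-3.14, -0.001, 1.398]
ft_force: [-0.4, -0.9, -0.0]
finger_gap: 0.0703
gripper_force: 0.0
```

Emit:
play_rows(
  increments=[
    {"translation":[0,0,0],"yaw":0,"gripper":-1},
    {"translation":[0,0,0],"yaw":0,"gripper":-1},
  ],
)

```text
t: 12.5
ee_pos: [0.3555, -0.2428, 0.0329]
tool_rot: [-3.141, -0.0, 1.398]
ft_force: [0.4, -0.1, -2.1]
finger_gap: 0.0631
gripper_force: 30.0
```

```bash
python3 - <<'E'
from h import *
st()
E
```

```text
t 12.5 [ 0.3555 -0.2428  0.0329] yaw 1.3978 gap 0.0631 F [ 0.4 -0.1 -2.1] M [ 0.04 -0.06 -0.03] q7 0.16
```

Emit:
play_rows(
  increments=[
    {"translation":[0.02,0,-0.025],"yaw":0,"gripper":-1},
    {"translation":[0.04,0,-0.048],"yaw":0,"gripper":-1},
    {"translation":[0.06,0,-0.07],"yaw":0,"gripper":-1},
    {"translation":[0.08,0,-0.088],"yaw":0,"gripper":-1},
    {"translation":[0.103,0,-0.106],"yaw":0,"gripper":-1},
    {"translation":[0.127,0,-0.122],"yaw":0,"gripper":-1},
    {"translation":[0.152,0,-0.137],"yaw":0,"gripper":-1},
    {"translation":[0.178,0,-0.15],"yaw":0,"gripper":-1},
  ],
)

```text
t: 13.3
ee_pos: [0.3619, -0.2075, 0.0632]
tool_rot: [3.142, 0.0, 1.398]
ft_force: [1.4, -0.1, -3.4]
finger_gap: 0.0633
gripper_force: 30.0
```

```bash
cat > look.py <<'E'
from h import *
s=st();d=wcam(imaging.snapshot('wrist'),s)
im=d['color'].astype(int)
m=((im.min(2)>140)&(im[:,:,0]-im[:,:,2]<60)).astype(np.uint8);m[:, :150]=0;m[:,480:]=0
ct=max(cv2.findContours(m,0,2)[0],key=cv2.contourArea);ap=cv2.approxPolyDP(ct,5,True)[:,0];print('wrist',cv2.contourArea(ct),ap.tolist())
cv2.imwrite('pics/wl.png',d['color'][:,:,::-1])
E
python3 look.py
```

```text
t 13.3 [ 0.3619 -0.2075  0.0632] yaw 1.3978 gap 0.0633 F [ 1.4 -0.1 -3.4] M [-0.18 -0.06  0.01] q7 0.1
wrist 21863.0 [[389, 93], [244, 95], [254, 261], [277, 262], [291, 250], [312, 246], [381, 261]]
```

The half still holds level. I'll tip it by pressing its foot against the outer face of the near rail's flare, which is fixed and 22 high. With the contact low and the grip high, the foot has to turn under.

```bash
cat > tip.py <<'E'
from h import *
C=np.array([.4681,-.3092]);n=np.array([np.cos(-2.836),np.sin(-2.836)])
def tcp(f,off=0):
    f=np.radians(f);u=.074*np.cos(f)-.044*np.sin(f)+.0045+off;z=.022+.074*np.sin(f)+.044*np.cos(f)-.023
    return (*(C+n*u),z,.3056)
E
python3 - <<'E'
from tip import *
s=st()
a=tcp(0,.03);up=(a[0],a[1],.085,.3056)
m=(.358,-.275,.085,.852);sh([m]);sh([up],m);print(up);sh([tcp(0,.03),tcp(0,.01)],up)
E
```

```text
t 13.35 [ 0.3621 -0.2067  0.0635] yaw 1.3988 gap 0.0636 F [ 0.6  1.9 -3.3] M [-0.01 -0.02  0.02] q7 0.1
[-0.34, 0.038, -0.108] yaw 1.094
[-0.23, 0.245, 0.0] yaw 1.093
(np.float64(0.3646269335468841), np.float64(-0.34184313892365514), 0.085, 0.3056)
[0.0, 0.0, 0.21] yaw -0.0
[0.1, 0.0, 0.21] yaw -0.0
```

Emit:
play_rows(
  increments=[
    {"translation":[-0.1,0.01,-0.108],"yaw":0.25,"gripper":-1},
    {"translation":[-0.2,0.02,-0.108],"yaw":0.5,"gripper":-1},
    {"translation":[-0.3,0.03,-0.108],"yaw":0.75,"gripper":-1},
    {"translation":[-0.34,0.038,-0.108],"yaw":1,"gripper":-1},
    {"translation":[-0.34,0.038,-0.108],"yaw":1,"gripper":-1},
  ],
)

```text
t: 13.85
ee_pos: [0.3574, -0.2774, 0.0846]
tool_rot: [3.141, 0.001, 0.895]
ft_force: [0.3, 1.1, -2.6]
finger_gap: 0.0632
gripper_force: 30.0
```

Emit:
play_rows(
  increments=[
    {"translation":[0,0,0],"yaw":0.25,"gripper":-1},
    {"translation":[0,0,0],"yaw":0.5,"gripper":-1},
    {"translation":[0,0,0],"yaw":0.75,"gripper":-1},
    {"translation":[0,0,0],"yaw":1,"gripper":-1},
    {"translation":[0,0,0],"yaw":1,"gripper":-1},
  ],
)

```text
t: 14.35
ee_pos: [0.3574, -0.2751, 0.0844]
tool_rot: [-3.141, 0.001, 0.401]
ft_force: [0.6, 0.3, -3.2]
finger_gap: 0.0637
gripper_force: 30.0
```

```bash
python3 - <<'E'
from tip import *
s=st()
a=tcp(0,.03);up=(a[0],a[1],.085,.3056);sh([up,tcp(0,.03),tcp(0,.012)])
E
python3 look.py
```

```text
t 14.35 [ 0.3574 -0.2751  0.0844] yaw 0.4013 gap 0.0637 F [ 0.6  0.3 -3.2] M [0.   0.12 0.05] q7 -0.62
[-0.097, 0.321, -0.003] yaw 0.191
[-0.097, 0.321, 0.207] yaw 0.191
[-0.008, 0.33, 0.207] yaw 0.191
t 14.35 [ 0.3574 -0.2751  0.0844] yaw 0.4013 gap 0.0637 F [ 0.6  0.3 -3.2] M [0.   0.12 0.05] q7 -0.62
wrist 21844.5 [[389, 94], [244, 95], [254, 261], [277, 262], [291, 250], [312, 246], [345, 250], [359, 262], [381, 261]]
```

Emit:
play_rows(
  increments=[
    {"translation":[-0.097,0.15,0],"yaw":0.191,"gripper":-1},
    {"translation":[-0.097,0.321,0],"yaw":0.191,"gripper":-1},
    {"translation":[-0.097,0.321,0.1],"yaw":0.191,"gripper":-1},
    {"translation":[-0.097,0.321,0.207],"yaw":0.191,"gripper":-1},
    {"translation":[-0.05,0.325,0.207],"yaw":0.191,"gripper":-1},
    {"translation":[-0.008,0.33,0.207],"yaw":0.191,"gripper":-1},
    {"translation":[-0.008,0.33,0.207],"yaw":0.191,"gripper":-1},
  ],
)

```text
t: 15.1
ee_pos: [0.3845, -0.3371, 0.0442]
tool_rot: [3.14, -0.002, 0.306]
ft_force: [0.4, -1.0, -3.3]
finger_gap: 0.0633
gripper_force: 30.0
```

```bash
python3 - <<'E'
from tip import *
s=st()
sh([tcp(f) for f in (0,5,10,15,20,25,30,35,40)])
E
python3 look.py
```

```text
t 15.1 [ 0.3845 -0.3371  0.0442] yaw 0.3064 gap 0.0633 F [ 0.4 -1.  -3.3] M [-0.08  0.19 -0.07] q7 -0.63
[0.048, -0.007, 0.006] yaw 0.002
[0.069, -0.007, -0.025] yaw 0.002
[0.092, -0.007, -0.055] yaw 0.002
[0.118, -0.007, -0.082] yaw 0.002
[0.146, -0.007, -0.107] yaw 0.002
[0.176, -0.007, -0.13] yaw 0.002
[0.208, -0.007, -0.149] yaw 0.002
[0.241, -0.007, -0.166] yaw 0.002
[0.276, -0.007, -0.18] yaw 0.002
t 15.1 [ 0.3845 -0.3371  0.0442] yaw 0.3064 gap 0.0633 F [ 0.4 -1.  -3.3] M [-0.08  0.19 -0.07] q7 -0.63
wrist 3873.5 [[286, 71], [389, 88], [479, 119], [472, 111], [479, 97], [351, 56]]
```

Emit:
play_rows(
  increments=[
    {"translation":[0.025,0,0],"yaw":0,"gripper":-1},
    {"translation":[0.048,0,0],"yaw":0,"gripper":-1},
    {"translation":[0.06,0,-0.01],"yaw":0,"gripper":-1},
    {"translation":[0.069,0,-0.025],"yaw":0,"gripper":-1},
    {"translation":[0.08,0,-0.04],"yaw":0,"gripper":-1},
    {"translation":[0.092,0,-0.055],"yaw":0,"gripper":-1},
    {"translation":[0.105,0,-0.068],"yaw":0,"gripper":-1},
    {"translation":[0.118,0,-0.082],"yaw":0,"gripper":-1},
  ],
)

```text
t: 15.95
ee_pos: [0.4035, -0.3303, 0.0597]
tool_rot: [-3.14, 0.001, 0.302]
ft_force: [-4.6, -0.3, -1.6]
finger_gap: 0.0635
gripper_force: 30.0
```

```bash
python3 - <<'E'
from tip import *
s=st()
sh([tcp(f) for f in (15,20,25,30,35,40,45,50,55)])
d=wcam(imaging.snapshot('wrist'),s);im=d['color'].astype(int)
m=((im.min(2)>140)).astype(np.uint8);m[:, :235]=0;m[:,400:]=0
print([ (r,int(np.where(m[r])[0].min()),int(np.where(m[r])[0].max())) for r in range(60,290,15) if m[r].any()])
cv2.imwrite('pics/wl.png',d['color'][:,:,::-1])
E
```

```text
t 15.95 [ 0.4035 -0.3303  0.0597] yaw 0.3022 gap 0.0635 F [-4.6 -0.3 -1.6] M [ 0.09  1.37 -0.08] q7 -0.67
[0.017, -0.003, -0.005] yaw -0.007
[0.045, -0.004, -0.03] yaw -0.007
[0.075, -0.004, -0.052] yaw -0.007
[0.107, -0.004, -0.072] yaw -0.007
[0.14, -0.004, -0.089] yaw -0.007
[0.175, -0.004, -0.103] yaw -0.007
[0.211, -0.004, -0.114] yaw -0.007
[0.248, -0.004, -0.121] yaw -0.007
[0.285, -0.004, -0.126] yaw -0.007
[(105, 296, 387), (120, 383, 391), (255, 301, 331)]
```

Emit:
play_rows(
  increments=[
    {"translation":[0.03,0,-0.018],"yaw":0,"gripper":-1},
    {"translation":[0.045,0,-0.03],"yaw":0,"gripper":-1},
    {"translation":[0.06,0,-0.041],"yaw":0,"gripper":-1},
    {"translation":[0.075,0,-0.052],"yaw":0,"gripper":-1},
    {"translation":[0.091,0,-0.062],"yaw":0,"gripper":-1},
    {"translation":[0.107,0,-0.072],"yaw":0,"gripper":-1},
    {"translation":[0.124,0,-0.081],"yaw":0,"gripper":-1},
    {"translation":[0.14,0,-0.089],"yaw":0,"gripper":-1},
  ],
)

```text
t: 16.8
ee_pos: [0.4309, -0.3218, 0.0775]
tool_rot: [-3.141, 0.0, 0.302]
ft_force: [-4.5, 0.7, -0.9]
finger_gap: 0.064
gripper_force: 30.0
```

```bash
python3 - <<'E'
from tip import *
s=st()
sh([tcp(f) for f in (35,40,45,50,55,60,65,70,75,80)])
d=wcam(imaging.snapshot('wrist'),s);im=d['color'].astype(int)
cv2.imwrite('pics/wl.png',d['color'][:,:,::-1])
# column profile through block side wall & hue
for r in range(40,300,16): print(r,im[r,230:410:20].sum(1).tolist())
E
```

```text
t 16.8 [ 0.4309 -0.3218  0.0775] yaw 0.3025 gap 0.064 F [-4.5  0.7 -0.9] M [ 0.34  1.29 -0.06] q7 -0.71
[-0.003, -0.004, 0.0] yaw -0.006
[0.032, -0.004, -0.014] yaw -0.006
[0.068, -0.004, -0.025] yaw -0.006
[0.105, -0.004, -0.032] yaw -0.006
[0.142, -0.005, -0.037] yaw -0.006
[0.179, -0.005, -0.038] yaw -0.006
[0.217, -0.005, -0.036] yaw -0.006
[0.254, -0.005, -0.03] yaw -0.006
[0.291, -0.005, -0.022] yaw -0.006
[0.326, -0.005, -0.01] yaw -0.006
40 [105, 105, 58, 76, 74, 44, 75, 63, 249]
56 [94, 74, 51, 69, 57, 66, 44, 62, 70]
72 [86, 44, 60, 40, 48, 52, 57, 70, 73]
88 [55, 61, 55, 58, 58, 53, 53, 63, 50]
104 [65, 71, 66, 54, 46, 49, 65, 58, 56]
120 [47, 52, 50, 52, 53, 55, 49, 60, 48]
136 [41, 63, 387, 376, 385, 386, 381, 378, 75]
152 [69, 55, 374, 305, 300, 319, 263, 384, 479]
168 [49, 47, 381, 274, 370, 367, 262, 373, 107]
184 [64, 49, 379, 271, 370, 362, 266, 398, 60]
200 [50, 100, 381, 271, 377, 373, 254, 388, 118]
216 [98, 93, 384, 273, 376, 357, 265, 385, 88]
232 [96, 67, 383, 275, 375, 371, 252, 390, 89]
248 [126, 35, 378, 287, 376, 363, 250, 394, 47]
264 [139, 25, 325, 375, 565, 564, 302, 306, 39]
280 [30, 12, 334, 378, 451, 451, 524, 89, 32]
296 [39, 92, 109, 95, 102, 82, 112, 96, 29]
```

The foot end now appears much lower and narrower, so the block is rotating as planned. I'll continue the arc.

Emit:
play_rows(
  increments=[
    {"translation":[0.015,0,-0.007],"yaw":0,"gripper":-1},
    {"translation":[0.032,0,-0.014],"yaw":0,"gripper":-1},
    {"translation":[0.05,0,-0.02],"yaw":0,"gripper":-1},
    {"translation":[0.068,0,-0.025],"yaw":0,"gripper":-1},
    {"translation":[0.086,0,-0.029],"yaw":0,"gripper":-1},
    {"translation":[0.105,0,-0.032],"yaw":0,"gripper":-1},
    {"translation":[0.124,0,-0.035],"yaw":0,"gripper":-1},
    {"translation":[0.142,0,-0.037],"yaw":0,"gripper":-1},
  ],
)

```text
t: 17.65
ee_pos: [0.4586, -0.314, 0.0849]
tool_rot: [3.141, -0.0, 0.302]
ft_force: [-3.8, 0.3, -1.9]
finger_gap: 0.0635
gripper_force: 30.0
```

Emit:
play_rows(
  increments=[
    {"translation":[0.02,0,0],"yaw":0,"gripper":-1},
    {"translation":[0.038,0,0],"yaw":0,"gripper":-1},
    {"translation":[0.057,0,0.001],"yaw":0,"gripper":-1},
    {"translation":[0.076,0,0.002],"yaw":0,"gripper":-1},
    {"translation":[0.095,0,0.004],"yaw":0,"gripper":-1},
    {"translation":[0.113,0,0.007],"yaw":0,"gripper":-1},
    {"translation":[0.132,0,0.011],"yaw":0,"gripper":-1},
    {"translation":[0.15,0,0.015],"yaw":0,"gripper":-1},
  ],
)

```text
t: 18.45
ee_pos: [0.4874, -0.3048, 0.0819]
tool_rot: [3.141, -0.001, 0.302]
ft_force: [-2.5, -0.1, 2.2]
finger_gap: 0.0635
gripper_force: 30.0
```

```bash
python3 - <<'E'
from tip import *
s=st()
sh([tcp(f) for f in (60,65,70,75,80,85,90)])
d=wcam(imaging.snapshot('wrist'),s);im=d['color'].astype(int)
cv2.imwrite('pics/wl.png',d['color'][:,:,::-1])
for r in range(100,310,12): print(r,im[r,230:410:20].sum(1).tolist())
E
```

```text
t 18.45 [ 0.4874 -0.3048  0.0819] yaw 0.3024 gap 0.0635 F [-2.5 -0.1  2.2] M [-0.05  0.78 -0.07] q7 -0.79
[-0.116, -0.008, -0.016] yaw -0.006
[-0.078, -0.008, -0.014] yaw -0.006
[-0.041, -0.008, -0.008] yaw -0.006
[-0.004, -0.008, 0.0] yaw -0.006
[0.031, -0.008, 0.012] yaw -0.006
[0.066, -0.008, 0.027] yaw -0.006
[0.099, -0.009, 0.045] yaw -0.006
100 [68, 64, 38, 69, 71, 77, 463, 528, 122]
112 [72, 63, 72, 55, 61, 61, 70, 546, 314]
124 [69, 72, 61, 62, 68, 55, 71, 264, 538]
136 [62, 63, 63, 58, 64, 68, 69, 68, 57]
148 [71, 59, 56, 67, 53, 45, 69, 66, 45]
160 [71, 56, 57, 40, 49, 48, 64, 65, 69]
172 [56, 32, 56, 60, 63, 51, 74, 69, 57]
184 [46, 73, 62, 264, 37, 66, 275, 73, 49]
196 [48, 55, 243, 358, 414, 421, 260, 101, 105]
208 [56, 64, 273, 243, 683, 683, 229, 248, 103]
220 [47, 89, 271, 250, 267, 274, 232, 272, 114]
232 [94, 62, 266, 251, 276, 266, 234, 274, 752]
244 [145, 35, 270, 251, 284, 266, 239, 271, 29]
256 [141, 42, 421, 255, 271, 267, 239, 438, 42]
268 [144, 40, 423, 260, 275, 260, 365, 434, 7]
280 [21, 28, 707, 705, 289, 551, 707, 708, 29]
292 [54, 70, 703, 700, 706, 710, 710, 709, 29]
304 [43, 113, 699, 710, 709, 711, 700, 705, 48]
```

The face is now almost edge-on and the top face shows from row 280 on, so the tilt is about 75°. I'll finish it on the rail, lift, then turn.

Emit:
play_rows(
  increments=[
    {"translation":[0.016,0,0.006],"yaw":0,"gripper":-1},
    {"translation":[0.031,0,0.012],"yaw":0,"gripper":-1},
    {"translation":[0.05,0,0.02],"yaw":0,"gripper":-1},
    {"translation":[0.066,0,0.028],"yaw":0,"gripper":-1},
    {"translation":[0.083,0,0.037],"yaw":0,"gripper":-1},
    {"translation":[0.099,0,0.047],"yaw":0,"gripper":-1},
    {"translation":[0.099,0,0.047],"yaw":0,"gripper":-1},
  ],
)

```text
t: 19.2
ee_pos: [0.5085, -0.2988, 0.0736]
tool_rot: [3.139, -0.004, 0.303]
ft_force: [0.6, 1.2, 7.9]
finger_gap: 0.0637
gripper_force: 30.0
```

```bash
python3 - <<'E'
from tip import *
s=st()
d=wcam(imaging.snapshot('wrist'),s);im=d['color'].astype(int)
cv2.imwrite('pics/wl.png',d['color'][:,:,::-1])
for r in range(200,310,8): print(r,im[r,230:410:20].sum(1).tolist())
q=np.load('home.npy');c,sn=np.cos(q[2]),np.sin(q[2]);H=lambda x,y:(q[0]+c*x-sn*y,q[1]+sn*x+c*y)
print(H(-.148,0),H(-.122,0))
E
```

```text
t 19.2 [ 0.5085 -0.2988  0.0736] yaw 0.3033 gap 0.0637 F [0.6 1.2 7.9] M [ 0.36  0.16 -0.04] q7 -0.82
200 [52, 62, 64, 57, 64, 57, 66, 128, 120]
208 [60, 54, 95, 110, 63, 57, 65, 119, 125]
216 [60, 59, 209, 445, 454, 426, 233, 119, 118]
224 [67, 87, 226, 241, 452, 446, 232, 135, 109]
232 [49, 70, 226, 243, 478, 468, 239, 241, 126]
240 [146, 25, 228, 251, 381, 237, 236, 225, 81]
248 [155, 53, 241, 250, 246, 247, 234, 225, 46]
256 [143, 42, 459, 249, 237, 228, 239, 473, 39]
264 [162, 28, 463, 253, 230, 222, 249, 465, 33]
272 [84, 47, 458, 238, 243, 233, 464, 464, 48]
280 [43, 38, 459, 718, 238, 218, 725, 725, 31]
288 [36, 44, 719, 721, 727, 726, 722, 722, 13]
296 [33, 120, 720, 720, 725, 724, 722, 723, 40]
304 [21, 114, 721, 721, 724, 725, 721, 723, 56]
(np.float64(0.5172549470812374), np.float64(-0.22212583429376745)) (np.float64(0.5178078101813585), np.float64(-0.2481199555982571))
```

Top face rows sit at 280 and above, with the face nearly edge-on: the half is upright. I'll lift it, move it in front of the mouth and turn it to face the fixed half.

Emit:
play_rows(
  increments=[
    {"translation":[0,0,-0.1],"yaw":0,"gripper":-1},
    {"translation":[0,0,-0.22],"yaw":0,"gripper":-1},
    {"translation":[0.06,-0.12,-0.22],"yaw":0.25,"gripper":-1},
    {"translation":[0.126,-0.25,-0.22],"yaw":0.5,"gripper":-1},
    {"translation":[0.126,-0.25,-0.22],"yaw":0.75,"gripper":-1},
    {"translation":[0.126,-0.25,-0.22],"yaw":1,"gripper":-1},
    {"translation":[0.126,-0.25,-0.22],"yaw":1,"gripper":-1},
  ],
)

```text
t: 19.95
ee_pos: [0.5152, -0.2432, 0.1157]
tool_rot: [3.141, -0.0, -0.197]
ft_force: [0.3, 0.5, -3.3]
finger_gap: 0.0633
gripper_force: 30.0
```

Emit:
play_rows(
  increments=[
    {"translation":[0,0,0],"yaw":0.25,"gripper":-1},
    {"translation":[0,0,0],"yaw":0.5,"gripper":-1},
    {"translation":[0,0,0],"yaw":0.75,"gripper":-1},
    {"translation":[0,0,0],"yaw":1,"gripper":-1},
    {"translation":[0,0,0],"yaw":1,"gripper":-1},
  ],
)

```text
t: 20.45
ee_pos: [0.5149, -0.2438, 0.1158]
tool_rot: [3.141, -0.0, -0.695]
ft_force: [0.6, 0.2, -3.7]
finger_gap: 0.0634
gripper_force: 30.0
```

Emit:
play_rows(
  increments=[
    {"translation":[0,0,0],"yaw":0.25,"gripper":-1},
    {"translation":[0,0,0],"yaw":0.5,"gripper":-1},
    {"translation":[0,0,0],"yaw":0.75,"gripper":-1},
    {"translation":[0,0,0],"yaw":1,"gripper":-1},
    {"translation":[0,0,0],"yaw":1,"gripper":-1},
  ],
)

```text
t: 20.95
ee_pos: [0.5148, -0.2438, 0.116]
tool_rot: [3.141, -0.0, -1.194]
ft_force: [-0.6, 0.6, -4.4]
finger_gap: 0.0634
gripper_force: 30.0
```

```bash
python3 - <<'E'
from tip import *
s=st();print(np.round(s['joint_positions'],2))
sh([(.5177,-.2436,.09,-1.5495),(.5177,-.2436,.055,-1.5495)])
E
```

```text
t 20.95 [ 0.5148 -0.2438  0.116 ] yaw -1.1935 gap 0.0634 F [-0.6  0.6 -4.4] M [-0.   -0.04 -0.03] q7 -2.24
[ 0.16  0.44  0.29  1.89 -0.16  0.84 -2.24]
[0.004, -0.014, 0.13] yaw 0.712
[0.004, -0.014, 0.305] yaw 0.712
```

Emit:
play_rows(
  increments=[
    {"translation":[0.004,-0.014,0],"yaw":0.25,"gripper":-1},
    {"translation":[0.004,-0.014,0],"yaw":0.5,"gripper":-1},
    {"translation":[0.004,-0.014,0],"yaw":0.712,"gripper":-1},
    {"translation":[0.004,-0.014,0.08],"yaw":0.712,"gripper":-1},
    {"translation":[0.004,-0.014,0.16],"yaw":0.712,"gripper":-1},
    {"translation":[0.004,-0.014,0.24],"yaw":0.712,"gripper":-1},
    {"translation":[0.004,-0.014,0.28],"yaw":0.712,"gripper":-1},
    {"translation":[0.004,-0.014,0.3],"yaw":0.712,"gripper":-1},
  ],
)

```text
t: 21.75
ee_pos: [0.5172, -0.2434, 0.0555]
tool_rot: [3.14, 0.001, -1.55]
ft_force: [1.2, 0.5, -3.8]
finger_gap: 0.0636
gripper_force: 30.0
```

```bash
python3 - <<'E'
from tip import *
s=st()
d=wcam(imaging.snapshot('wrist'),s);im=d['color'].astype(int)
cv2.imwrite('pics/wl.png',d['color'][:,:,::-1])
for r in range(190,310,8): print(r,im[r,230:410:20].sum(1).tolist())
E
```

```text
t 21.75 [ 0.5172 -0.2434  0.0555] yaw -1.5504 gap 0.0636 F [ 1.2  0.5 -3.8] M [-0.06 -0.03  0.01] q7 -2.52
190 [142, 140, 154, 151, 131, 137, 134, 137, 123]
198 [136, 146, 187, 157, 130, 133, 124, 119, 130]
206 [138, 139, 135, 483, 179, 145, 489, 123, 128]
214 [138, 144, 446, 576, 765, 720, 483, 125, 127]
222 [142, 152, 488, 418, 765, 716, 480, 317, 122]
230 [148, 155, 494, 418, 765, 733, 475, 496, 120]
238 [191, 90, 476, 426, 473, 493, 464, 492, 274]
246 [319, 86, 494, 424, 475, 498, 482, 499, 100]
254 [324, 89, 725, 428, 476, 500, 481, 727, 106]
262 [316, 69, 727, 430, 476, 499, 475, 729, 93]
270 [298, 81, 721, 424, 480, 495, 715, 727, 86]
278 [90, 80, 719, 723, 470, 497, 742, 727, 87]
286 [87, 79, 721, 723, 726, 726, 724, 724, 74]
294 [88, 131, 718, 724, 727, 765, 723, 722, 89]
302 [85, 136, 720, 723, 727, 723, 723, 727, 103]
```

Still slightly above the bench. I'll lower in small steps until the foot touches.

Emit:
play_rows(
  increments=[
    {"translation":[0,0,0.01],"yaw":0,"gripper":-1},
    {"translation":[0,0,0.02],"yaw":0,"gripper":-1},
    {"translation":[0,0,0.02],"yaw":0,"gripper":-1},
  ],
)

```text
t: 22.1
ee_pos: [0.5183, -0.2441, 0.0538]
tool_rot: [-3.14, -0.0, -1.553]
ft_force: [-3.0, 0.5, 4.2]
finger_gap: 0.0632
gripper_force: 30.0
```

Emit:
play_rows(
  increments=[
    {"translation":[0,0,0.01],"yaw":0,"gripper":-1},
    {"translation":[0,0,0.01],"yaw":0,"gripper":-1},
  ],
)

```text
t: 22.3
ee_pos: [0.5183, -0.2446, 0.0537]
tool_rot: [-3.14, -0.0, -1.554]
ft_force: [-6.4, 2.3, 20.2]
finger_gap: 0.0631
gripper_force: 30.0
```

Emit:
play_rows(
  increments=[
    {"translation":[0,0,-0.008],"yaw":0,"gripper":-1},
    {"translation":[0,0,-0.008],"yaw":0,"gripper":0.6},
    {"translation":[0,0,-0.008],"yaw":0,"gripper":0.6},
    {"translation":[0,0,-0.008],"yaw":0,"gripper":0.6},
  ],
)

```text
t: 22.7
ee_pos: [0.518, -0.2435, 0.052]
tool_rot: [-3.141, -0.0, -1.553]
ft_force: [-0.9, -0.0, -0.4]
finger_gap: 0.0733
gripper_force: 0.0
```

Emit:
play_rows(
  increments=[
    {"translation":[0,0,-0.1],"yaw":0,"gripper":0.6},
    {"translation":[0,0,-0.3],"yaw":0,"gripper":0.6},
    {"translation":[0,0,-0.5],"yaw":0,"gripper":0.6},
    {"translation":[-0.5,0,-0.5],"yaw":0,"gripper":-1},
    {"translation":[-0.6,0,-0.5],"yaw":0,"gripper":-1},
    {"translation":[-0.6,0,-0.5],"yaw":0,"gripper":-1},
  ],
)

```text
t: 23.3
ee_pos: [0.5158, -0.1184, 0.152]
tool_rot: [-3.141, 0.002, -1.548]
ft_force: [-0.7, 0.4, -0.6]
finger_gap: 0.0516
gripper_force: 0.0
```

```bash
python3 - <<'E'
from tip import *
s=st()
d=imaging.snapshot('top');w=wcam(imaging.snapshot('wrist'),s);cv2.imwrite('pics/wl2.png',w['color'][:,:,::-1]);cv2.imwrite('pics/top2.png',d['color'][:,:,::-1])
q=np.load('home.npy');c,sn=np.cos(q[2]),np.sin(q[2])
H=lambda x,y,z:(q[0]+c*x-sn*y,q[1]+sn*x+c*y,z)
P=[H(-.148+a,b,.08) for a,b in((-.03,-.032),(-.03,.032),(.03,.032),(.03,-.032))]
for n,k in(('top',d),('wr',w)):
    im=k['color'].astype(int);m=(im.min(2)>185).astype(np.uint8);p=w2p(k,P);print(n,'pred',p.round(0).tolist())
    lo=p.min(0)-18;hi=p.max(0)+18;mm=np.zeros_like(m);a=np.maximum(lo,0).astype(int);b=hi.astype(int);mm[a[1]:b[1],a[0]:b[0]]=m[a[1]:b[1],a[0]:b[0]]
    cs=cv2.findContours(mm,0,2)[0]
    if cs: ct=max(cs,key=cv2.contourArea);print(cv2.contourArea(ct),cv2.minAreaRect(ct),cv2.approxPolyDP(ct,4,True)[:,0].tolist())
E
```

```text
t 23.3 [ 0.5158 -0.1184  0.152 ] yaw -1.5484 gap 0.0516 F [-0.7  0.4 -0.6] M [ 0.13 -0.08  0.01] q7 -2.82
top pred [[280.0, 212.0], [280.0, 184.0], [307.0, 183.0], [307.0, 212.0]]
655.0 ((292.0, 197.0), (28.0, 26.0), 90.0) [[304, 183], [279, 184], [279, 211], [305, 211], [305, 194], [296, 198]]
wr pred [[366.0, 101.0], [275.0, 101.0], [272.0, 6.0], [370.0, 6.0]]
7745.0 ((318.81756591796875, 56.67683410644531), (97.08189392089844, 94.37910461425781), 0.8951737284660339) [[272, 9], [274, 102], [362, 103], [368, 13], [351, 10], [341, 31], [324, 40], [332, 26], [297, 26], [288, 9]]
```

The half stands at home x ≈ -148, square, with its hollow towards the fixed half; top-view and wrist contours match the prediction within 1-3 px. Next, fingers shut, lower behind it and check the finger height.

```bash
python3 - <<'E'
from h import *
s=st()
sh([(.517,-.162,.10,-1.5495),(.517,-.162,.036,-1.5495)])
q=np.load('home.npy');c,sn=np.cos(q[2]),np.sin(q[2]);print('x=-200',q[0]-c*.2,q[1]-sn*.2)
d=imaging.snapshot('top');
for uv,z in (((254,139),.04),((272,139),0.02),((230,175),.06),((235,205),.06)): print(uv,p2w(d,uv,z).round(3))
E
```

```text
t 23.4 [ 0.5159 -0.1194  0.1519] yaw -1.5472 gap 0.0435 F [ 1.3 -0.8 -0. ] M [ 0.11 -0.06  0.04] q7 -2.81
[0.213, -0.0, 0.259] yaw 0.005
[0.213, -0.0, 0.579] yaw 0.005
x=-200 0.5161492208809951 -0.17013759168478806
(254, 139) [ 0.664 -0.128  0.04 ]
(272, 139) [ 0.669 -0.168  0.02 ]
(230, 175) [ 0.574 -0.077  0.06 ]
(235, 205) [ 0.505 -0.09   0.06 ]
```

Emit:
play_rows(
  increments=[
    {"translation":[0.213,0,0],"yaw":0,"gripper":-1},
    {"translation":[0.213,0,0],"yaw":0,"gripper":-1},
    {"translation":[0.213,0,0.2],"yaw":0,"gripper":-1},
    {"translation":[0.213,0,0.4],"yaw":0,"gripper":-1},
    {"translation":[0.213,0,0.55],"yaw":0,"gripper":-1},
    {"translation":[0.213,0,0.575],"yaw":0,"gripper":-1},
    {"translation":[0.213,0,0.575],"yaw":0,"gripper":-1},
  ],
)

```text
t: 24.15
ee_pos: [0.5157, -0.1675, 0.0365]
tool_rot: [3.14, -0.001, -1.556]
ft_force: [-0.1, 0.0, -0.2]
finger_gap: 0.0004
gripper_force: 0.0
```

```bash
python3 - <<'E'
from h import *
s=st();w=wcam(imaging.snapshot('wrist'),s);d=imaging.snapshot('scene')
T=np.array(s['ee_pos']);Rt=Ro.from_euler('xyz',s['tool_rot']).as_matrix()
pt=[[x,y,z] for z in(.014,0,-.02,-.033) for x in(.01,) for y in(-.018,.018)]
print('wr',w2p(w,[T+Rt@p for p in pt]).round(0).tolist());print('sc',w2p(d,[T+Rt@p for p in pt]).round(0).tolist())
a=cv2.resize(w['color'][130:330,220:420,::-1],(400,400),interpolation=cv2.INTER_CUBIC)
u,v=w2p(d,[T])[0].astype(int);b=cv2.resize(d['color'][v-60:v+40,u-50:u+50,::-1],(400,400),interpolation=cv2.INTER_CUBIC);print(u,v)
cv2.imwrite('pics/v10.png',np.hstack([a,b]))
E
```

```text
t 24.15 [ 0.5157 -0.1675  0.0365] yaw -1.5558 gap 0.0004 F [-0.1  0.  -0.2] M [ 0.11 -0.04  0.04] q7 -2.65
wr [[289.0, 215.0], [350.0, 215.0], [287.0, 224.0], [352.0, 224.0], [284.0, 238.0], [355.0, 238.0], [282.0, 250.0], [358.0, 250.0]]
sc [[292.0, 243.0], [306.0, 251.0], [292.0, 240.0], [306.0, 247.0], [291.0, 234.0], [306.0, 242.0], [291.0, 231.0], [305.0, 238.0]]
296 246
```

View pics/v10.png

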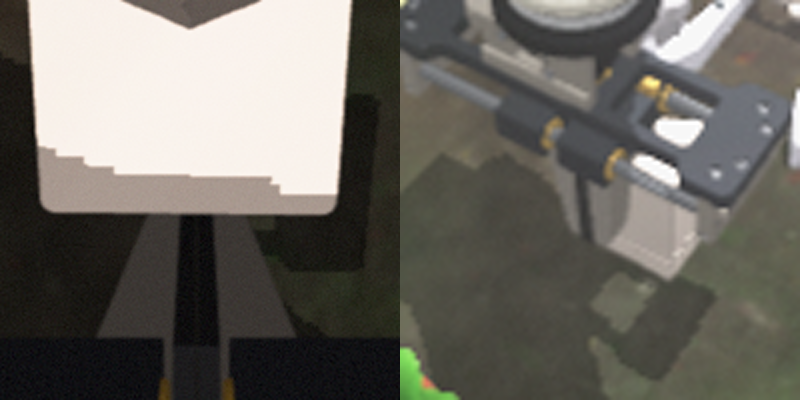

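The wrist view shows the fingers centred behind the block's back. The scene view shows the tip just behind its lower back edge, with the body above the block. Pushing slowly now.

Emit:
play_rows(
  increments=[
    {"translation":[0.04,0,0],"yaw":-0.013,"gripper":-1},
    {"translation":[0.08,-0.001,0],"yaw":-0.013,"gripper":-1},
    {"translation":[0.12,-0.002,0],"yaw":-0.013,"gripper":-1},
    {"translation":[0.16,-0.002,0],"yaw":-0.013,"gripper":-1},
    {"translation":[0.2,-0.003,0],"yaw":-0.013,"gripper":-1},
    {"translation":[0.24,-0.004,0],"yaw":-0.013,"gripper":-1},
    {"translation":[0.28,-0.004,0],"yaw":-0.013,"gripper":-1},
    {"translation":[0.28,-0.004,0],"yaw":-0.013,"gripper":-1},
  ],
)

```text
t: 25.05
ee_pos: [0.5178, -0.2246, 0.0369]
tool_rot: [-3.141, -0.002, -1.549]
ft_force: [-1.5, -0.1, 0.5]
finger_gap: 0.0005
gripper_force: 0.0
```

```bash
cat > chk.py <<'E'
from h import *
q=np.load('home.npy');c,sn=np.cos(q[2]),np.sin(q[2])
def hm(p): v=np.array(p[:2])-q[:2];return c*v[0]+sn*v[1],-sn*v[0]+c*v[1]
s=st();print('tcp home',np.round(hm(s['ee_pos']),4))
w=wcam(imaging.snapshot('wrist'),s);im=w['color'].astype(int);m=(im.min(2)>130).astype(np.uint8);m[:,:180]=0;m[:,460:]=0;m[300:]=0
# back top edge: lowest bright row around centre columns
for u in (285,300,315,330,345):
    r=np.where(m[:,u])[0]; 
    if len(r): print(u,r.max(),np.round(hm(p2w(w,(u,r.max()+.5),.08)),4))
cv2.imwrite('pics/wl.png',w['color'][:,:,::-1])
sh([(q[0]+c*x,q[1]+sn*x,s['ee_pos'][2],q[2]) for x in (-.07,-.04,-.035)])
E
python3 chk.py
```

```text
t 25.05 [ 0.5178 -0.2246  0.0369] yaw -1.5493 gap 0.0005 F [-1.5 -0.1  0.5] M [0.11 0.   0.03] q7 -2.54
tcp home [-0.1455  0.0005]
285 255 [-0.1336  0.0159]
300 255 [-0.1336  0.0093]
315 254 [-0.1331  0.0027]
330 255 [-0.1336 -0.0039]
345 255 [-0.1336 -0.0105]
[0.379, 0.002, -0.001] yaw 0.001
[0.529, 0.002, -0.001] yaw 0.001
[0.554, 0.002, -0.001] yaw 0.001
```

Emit:
play_rows(
  increments=[
    {"translation":[0.05,0,0],"yaw":0,"gripper":-1},
    {"translation":[0.1,0,0],"yaw":0,"gripper":-1},
    {"translation":[0.15,0,0],"yaw":0,"gripper":-1},
    {"translation":[0.2,0.001,0],"yaw":0,"gripper":-1},
    {"translation":[0.25,0.001,0],"yaw":0,"gripper":-1},
    {"translation":[0.3,0.001,0],"yaw":0,"gripper":-1},
    {"translation":[0.34,0.002,0],"yaw":0,"gripper":-1},
    {"translation":[0.36,0.002,0],"yaw":0,"gripper":-1},
  ],
)

```text
t: 25.9
ee_pos: [0.5191, -0.2954, 0.0369]
tool_rot: [3.141, -0.001, -1.548]
ft_force: [-0.2, 2.0, 0.4]
finger_gap: 0.0006
gripper_force: 1.2
```

```bash
python3 chk.py
```

```text
t 25.9 [ 0.5191 -0.2954  0.0369] yaw -1.5484 gap 0.0006 F [-0.2  2.   0.4] M [ 0.78 -0.04 -0.01] q7 -2.43
tcp home [-0.0747  0.0003]
285 252 [-0.0613  0.0157]
300 254 [-0.0623  0.0091]
315 254 [-0.0622  0.0025]
330 253 [-0.0618 -0.0041]
345 254 [-0.0622 -0.0107]
[0.021, 0.001, 0.0] yaw 0.002
[0.171, 0.002, 0.0] yaw 0.002
[0.196, 0.002, 0.0] yaw 0.002
```

Emit:
play_rows(
  increments=[
    {"translation":[0.025,0,0],"yaw":0,"gripper":-1},
    {"translation":[0.05,0,0],"yaw":0,"gripper":-1},
    {"translation":[0.07,0,0],"yaw":0,"gripper":-1},
    {"translation":[0.09,0,0],"yaw":0,"gripper":-1},
    {"translation":[0.11,0,0],"yaw":0,"gripper":-1},
    {"translation":[0.125,0.001,0],"yaw":0,"gripper":-1},
    {"translation":[0.14,0.001,0],"yaw":0,"gripper":-1},
    {"translation":[0.14,0.001,0],"yaw":0,"gripper":-1},
  ],
)

```text
t: 26.75
ee_pos: [0.5197, -0.3229, 0.037]
tool_rot: [-3.141, -0.001, -1.548]
ft_force: [0.2, 1.5, -0.8]
finger_gap: 0.0002
gripper_force: 0.6
```

Emit:
play_rows(
  increments=[
    {"translation":[0.006,0,0],"yaw":0,"gripper":-1},
    {"translation":[0.012,0,0],"yaw":0,"gripper":-1},
    {"translation":[0.012,0,0],"yaw":0,"gripper":-1},
  ],
)

```text
t: 27.05
ee_pos: [0.5199, -0.3246, 0.037]
tool_rot: [-3.142, -0.0, -1.547]
ft_force: [0.2, 2.5, 0.7]
finger_gap: 0.0003
gripper_force: 1.3
```

```bash
python3 chk.py
```

```text
t 27.05 [ 0.5199 -0.3246  0.037 ] yaw -1.5472 gap 0.0003 F [0.2 2.5 0.7] M [ 0.71 -0.02  0.03] q7 -2.39
tcp home [-0.0455  0.0005]
285 251 [-0.0317  0.0159]
300 254 [-0.0331  0.0093]
315 243 [-0.0279  0.0027]
330 248 [-0.0302 -0.0039]
345 249 [-0.0307 -0.0104]
[-0.122, 0.002, 0.0] yaw 0.005
[0.028, 0.003, 0.0] yaw 0.005
[0.053, 0.003, 0.0] yaw 0.005
```

Nearly there. I'll push on in 1 to 2 mm steps until the force rises.

Emit:
play_rows(
  increments=[
    {"translation":[0.006,0,0],"yaw":0,"gripper":-1},
    {"translation":[0.012,0,0],"yaw":0,"gripper":-1},
    {"translation":[0.012,0,0],"yaw":0,"gripper":-1},
  ],
)

```text
t: 27.4
ee_pos: [0.5199, -0.3273, 0.037]
tool_rot: [-3.141, -0.0, -1.548]
ft_force: [-1.3, 2.5, 0.3]
finger_gap: 0.0003
gripper_force: 1.1
```

Emit:
play_rows(
  increments=[
    {"translation":[0.006,0,0],"yaw":0,"gripper":-1},
    {"translation":[0.006,0,0],"yaw":0,"gripper":-1},
    {"translation":[0.006,0,0],"yaw":0,"gripper":-1},
  ],
)

```text
t: 27.7
ee_pos: [0.52, -0.3281, 0.0369]
tool_rot: [-3.142, -0.0, -1.547]
ft_force: [0.4, 1.8, 0.6]
finger_gap: 0.0001
gripper_force: 1.4
```

```bash
python3 chk.py|head -3
```

```text
t 27.7 [ 0.52   -0.3281  0.0369] yaw -1.5472 gap 0.0001 F [0.4 1.8 0.6] M [ 0.78 -0.17  0.01] q7 -2.39
tcp home [-0.042   0.0005]
285 254 [-0.0296  0.0159]
```

Emit:
play_rows(
  increments=[
    {"translation":[0.006,0,0],"yaw":0,"gripper":-1},
    {"translation":[0.01,0,0],"yaw":0,"gripper":-1},
    {"translation":[0.01,0,0],"yaw":0,"gripper":-1},
  ],
)

```text
t: 28.05
ee_pos: [0.5206, -0.3283, 0.0369]
tool_rot: [-3.142, 0.002, -1.546]
ft_force: [0.7, 6.0, 1.5]
finger_gap: 0.0003
gripper_force: 3.2
```

Emit:
play_rows(
  increments=[
    {"translation":[0.006,0,0],"yaw":0,"gripper":-1},
    {"translation":[0.008,0,0],"yaw":0,"gripper":-1},
    {"translation":[0.008,0,0],"yaw":0,"gripper":-1},
  ],
)

```text
t: 28.35
ee_pos: [0.5207, -0.3283, 0.0368]
tool_rot: [3.141, 0.005, -1.545]
ft_force: [0.3, 9.8, 2.7]
finger_gap: 0.0005
gripper_force: 4.7
```

```bash
python3 chk.py|head -3
```

```text
t 28.35 [ 0.5207 -0.3283  0.0368] yaw -1.5453 gap 0.0005 F [0.3 9.8 2.7] M [ 2.18 -0.23 -0.05] q7 -2.38
tcp home [-0.0417  0.0012]
285 254 [-0.0291  0.0166]
```

The half has stopped at its home position, with its back at about -29.5 to -30. One firmer press to seat it.

Emit:
play_rows(
  increments=[
    {"translation":[0.01,0,0],"yaw":0,"gripper":-1},
    {"translation":[0.016,0,0],"yaw":0,"gripper":-1},
    {"translation":[0.016,0,0],"yaw":0,"gripper":-1},
  ],
)

```text
t: 28.7
ee_pos: [0.5206, -0.3283, 0.0368]
tool_rot: [3.139, 0.01, -1.544]
ft_force: [-2.0, 15.6, 8.3]
finger_gap: 0.0004
gripper_force: 8.1
```

Emit:
play_rows(
  increments=[
    {"translation":[-0.05,0,0],"yaw":0,"gripper":-1},
    {"translation":[-0.25,0,0],"yaw":0,"gripper":-1},
    {"translation":[-0.4,0,0],"yaw":0,"gripper":-1},
    {"translation":[-0.4,0,-0.25],"yaw":0,"gripper":-1},
    {"translation":[-0.4,0,-0.5],"yaw":0,"gripper":-1},
    {"translation":[-0.4,0,-0.6],"yaw":0,"gripper":-0.2},
    {"translation":[-0.4,0,-0.6],"yaw":0,"gripper":-0.2},
  ],
)

```text
t: 29.4
ee_pos: [0.5205, -0.2576, 0.1611]
tool_rot: [-3.134, -0.005, -1.549]
ft_force: [-0.4, -0.0, 0.7]
finger_gap: 0.0143
gripper_force: 0.0
```

```bash
python3 - <<'E'
from h import *
s=st();q=np.load('home.npy');c,sn=np.cos(q[2]),np.sin(q[2])
w=wcam(imaging.snapshot('wrist'),s);d=imaging.snapshot('top');cv2.imwrite('pics/wl3.png',w['color'][:,:,::-1]);cv2.imwrite('pics/top3.png',d['color'][:,:,::-1])
H=lambda x,y,z:(q[0]+c*x-sn*y,q[1]+sn*x+c*y,z)
def hm(p): v=np.array(p[:2])-q[:2];return np.round([c*v[0]+sn*v[1],-sn*v[0]+c*v[1]],4)
p=w2p(w,[H(-.03,b,.08) for b in(-.032,.032)]+[H(9.5e-3,b,.0885) for b in(-.039,.039)]+[(.615,-.2505,.105)]);print(p.round(0).tolist())
im=w['color'].astype(int)
for b in (-.028,-.02,.02,.028):
    u=int(w2p(w,[H(-.03,b,.08)])[0][0]);v0=int(p[0][1]);col=im[max(v0-40,0):v0+40,u].sum(1);g=np.diff(col);i=np.argmin(g);
    print(b,u,max(v0-40,0)+i,hm(p2w(w,(u,max(v0-40,0)+i+.5),.08)),col[::6].tolist())
# top: dark handle
g=d['color'].max(2)
u0,v0=w2p(d,[(.615,-.2505,.105)])[0].astype(int);print(u0,v0)
sub=(g[v0-14:v0+14,u0-14:u0+14]<60).astype(np.uint8);n,l,stt,ce=cv2.connectedComponentsWithStats(sub);print([(stt[i].tolist(),(ce[i]+[u0-14,v0-14]).round(1).tolist()) for i in range(1,n) if stt[i][4]>20])
E
```

```text
t 29.4 [ 0.5205 -0.2576  0.1611] yaw -1.5485 gap 0.0143 F [-0.4 -0.   0.7] M [ 0.13 -0.09  0.04] q7 -2.56
[[368.0, 89.0], [279.0, 89.0], [383.0, 27.0], [266.0, 27.0], [189.0, 215.0]]
-0.028 362 110 [-0.0451 -0.028 ] [726, 730, 728, 727, 732, 730, 732, 731, 737, 745, 752, 339, 120, 83]
-0.02 351 90 [-0.0311 -0.0196] [728, 728, 728, 730, 728, 732, 733, 648, 123, 115, 125, 115, 112, 125]
0.02 296 89 [-0.0304  0.0201] [725, 728, 730, 732, 728, 730, 733, 400, 138, 116, 150, 139, 130, 141]
0.028 285 89 [-0.0304  0.028 ] [724, 723, 726, 726, 730, 730, 733, 467, 379, 451, 362, 143, 131, 120]
305 151
[]
```

The half's back edge measures -30.4 to -31 from home, so the mould is closed. Next I'll find the handle precisely for locking.

```bash
python3 - <<'E'
from h import *
s=st();w=wcam(imaging.snapshot('wrist'),s);d=imaging.snapshot('scene');T=imaging.snapshot('top')
for nm,k in(('wr',w),('sc',d),('top',T)):
    P=w2p(k,[(.606,-.2548,.105),(.606,-.2548,.06)]);print(nm,P.round(0).tolist())
    g=k['color'].max(2);u,v=P.mean(0).astype(int);R=40 if nm=='wr' else 16
    y0,x0=max(v-R,0),max(u-R,0);sub=g[y0:v+R,x0:u+R]
    m=(sub<45).astype(np.uint8);n,l,S,ce=cv2.connectedComponentsWithStats(m)
    print([( (S[i][:2]+[x0,y0]).tolist(),S[i][2:].tolist(),(ce[i]+[x0,y0]).round(0).tolist()) for i in range(1,n) if S[i][4]>25])
E
```

```text
t 29.5 [ 0.5181 -0.2558  0.1571] yaw -1.5481 gap 0.0226 F [-0.5  0.5 -0.4] M [ 0.09 -0.09 -0.01] q7 -2.56
wr [[195.0, 209.0], [213.0, 191.0]]
[([164, 159], [80, 80, 5104], [202.0, 198.0])]
sc [[283.0, 182.0], [285.0, 196.0]]
[]
top [[308.0, 156.0], [308.0, 161.0]]
[]
```

```bash
python3 - <<'E'
from h import *
sh([(.608,-.256,.157),(.608,-.256,.081)])
E
```

```text
[0.016, -0.454, -0.008] yaw 0.0
[0.016, -0.454, 0.372] yaw 0.0
```

Emit:
play_rows(
  increments=[
    {"translation":[0.016,-0.25,0],"yaw":0,"gripper":0.3},
    {"translation":[0.016,-0.454,0],"yaw":0,"gripper":0.3},
    {"translation":[0.016,-0.454,0],"yaw":0,"gripper":0.3},
    {"translation":[0.016,-0.454,0],"yaw":0,"gripper":0.3},
    {"translation":[0.016,-0.454,0],"yaw":0,"gripper":0.3},
  ],
)

```text
t: 30.15
ee_pos: [0.6074, -0.2566, 0.1557]
tool_rot: [3.139, 0.0, -1.549]
ft_force: [-0.8, 0.4, -0.9]
finger_gap: 0.0593
gripper_force: 0.0
```

```bash
python3 - <<'E'
from h import *
s=st();w=wcam(imaging.snapshot('wrist'),s);im=w['color'].astype(int)
print(w2p(w,[(.608,-.256,.105),(.608,-.256,.06)]).round(0).tolist())
g=im.sum(2)
P=w2p(w,[(.608,-.256,.105)])[0].astype(int)
print(g[P[1]-30:P[1]+34:5,P[0]-36:P[0]+37:6])
sh([(.608,-.256,.081)])
E
```

```text
t 30.15 [ 0.6074 -0.2566  0.1557] yaw -1.5486 gap 0.0593 F [-0.8  0.4 -0.9] M [ 0.11 -0.05 -0.  ] q7 -2.6
[[318.0, 211.0], [318.0, 193.0]]
[[ 54  57  59  65  64  86 227 186 119 187 444 431 170]
 [ 59  65  58  67  76 110  38 369 423 356 448 431 128]
 [ 51  54  51  71  57  41  35  30 411 411 451 432 120]
 [ 58  73  62  62  42  24  27  37 381 417 437 432 134]
 [ 50  76  72  72  60  72  63  43  57 166 302 347 123]
 [ 55  60  63  69  70 131  71  73  29  86  73  70 150]
 [ 64  57  72  67  76 124  55  67  52  89  78  71 128]
 [ 65  62  59  47  54 107  57  61  59 134 140 134 131]
 [ 62  66  71  56  59  59  57  48  84 116 144 152 135]
 [ 55  74  69  59  78  66  66  87  76  70 130 131 145]
 [ 57  79  79  81  80  67  82  78  91  77  66 128 125]
 [ 57  62  84  86  72  74  66  71  68  71  71  79 119]
 [ 64  82  69  76  76  83  73  64  66  76  70  74  66]]
[-0.003, -0.003, 0.376] yaw 0.0
```

The handle's top disc sits at about (316,208) in the wrist image, against the predicted (318,211). Gripping it.

Emit:
play_rows(
  increments=[
    {"translation":[0,0,0.19],"yaw":0,"gripper":0.3},
    {"translation":[0,0,0.37],"yaw":0,"gripper":0.3},
    {"translation":[0,0,0.376],"yaw":0,"gripper":-1},
    {"translation":[0,0,0.376],"yaw":0,"gripper":-1},
    {"translation":[0,0,0.376],"yaw":0,"gripper":-1},
    {"translation":[0,0,0.376],"yaw":0,"gripper":-1},
    {"translation":[0,0,0.376],"yaw":0,"gripper":-1},
    {"translation":[0,0,0.376],"yaw":0,"gripper":-1},
  ],
)

```text
t: 31.0
ee_pos: [0.6096, -0.2568, 0.0833]
tool_rot: [-3.14, -0.001, -1.548]
ft_force: [-2.1, -0.6, 4.9]
finger_gap: 0.0187
gripper_force: 30.0
```

```bash
cat > arc.py <<'E'
from h import *
import sys
s=st();pv=np.array([.5775,-.3294]);v=s['ee_pos'][:2]-pv;a0=np.degrees(np.arctan2(v[1],v[0]));rr=np.hypot(*v);print(a0,rr)
sh([(*(pv+.0805*np.array([np.cos(a),np.sin(a)])),.081) for a in np.radians(a0+np.array([float(x) for x in sys.argv[1:]]))])
E
python3 arc.py 5 10 15 20 25 30 35 40
```

```text
t 31.0 [ 0.6096 -0.2568  0.0833] yaw -1.5475 gap 0.0187 F [-2.1 -0.6  4.9] M [-0.05  0.28 -0.05] q7 -2.57
66.16914492613003 0.07940346105897568
[-0.018, 0.03, 0.011] yaw 0.0
[-0.029, 0.064, 0.011] yaw 0.0
[-0.037, 0.098, 0.011] yaw 0.0
[-0.042, 0.133, 0.011] yaw 0.0
[-0.043, 0.168, 0.011] yaw 0.0
[-0.042, 0.203, 0.011] yaw 0.0
[-0.037, 0.238, 0.011] yaw 0.0
[-0.03, 0.272, 0.011] yaw 0.0
```

Emit:
play_rows(
  increments=[
    {"translation":[-0.016,0.03,0],"yaw":0,"gripper":-1},
    {"translation":[-0.027,0.064,0],"yaw":0,"gripper":-1},
    {"translation":[-0.035,0.098,0],"yaw":0,"gripper":-1},
    {"translation":[-0.04,0.133,0],"yaw":0,"gripper":-1},
    {"translation":[-0.041,0.168,0],"yaw":0,"gripper":-1},
    {"translation":[-0.04,0.203,0],"yaw":0,"gripper":-1},
    {"translation":[-0.035,0.238,0],"yaw":0,"gripper":-1},
    {"translation":[-0.028,0.272,0],"yaw":0,"gripper":-1},
  ],
)

```text
t: 31.8
ee_pos: [0.5581, -0.2479, 0.0831]
tool_rot: [-3.135, 0.002, -1.543]
ft_force: [5.2, 4.9, 4.5]
finger_gap: 0.0189
gripper_force: 30.0
```

```bash
python3 arc.py 5 10 15 20 25 30 35 40
```

```text
t 31.8 [ 0.5581 -0.2479  0.0831] yaw -1.5428 gap 0.0189 F [5.2 4.9 4.5] M [ 1.35 -1.42  0.46] q7 -2.54
103.36230534412144 0.08373087035617174
[0.024, 0.031, 0.011] yaw 0.0
[0.036, 0.064, 0.011] yaw 0.0
[0.05, 0.096, 0.011] yaw 0.0
[0.068, 0.127, 0.011] yaw 0.0
[0.087, 0.156, 0.011] yaw 0.0
[0.11, 0.183, 0.011] yaw 0.0
[0.134, 0.208, 0.011] yaw 0.0
[0.161, 0.231, 0.011] yaw 0.0
```

Emit:
play_rows(
  increments=[
    {"translation":[0.018,0.031,0],"yaw":0,"gripper":-1},
    {"translation":[0.032,0.064,0],"yaw":0,"gripper":-1},
    {"translation":[0.048,0.096,0],"yaw":0,"gripper":-1},
    {"translation":[0.066,0.127,0],"yaw":0,"gripper":-1},
    {"translation":[0.085,0.156,0],"yaw":0,"gripper":-1},
    {"translation":[0.108,0.183,0],"yaw":0,"gripper":-1},
    {"translation":[0.132,0.208,0],"yaw":0,"gripper":-1},
    {"translation":[0.159,0.231,0],"yaw":0,"gripper":-1},
  ],
)

```text
t: 32.6
ee_pos: [0.5123, -0.2816, 0.0829]
tool_rot: [-3.136, 0.002, -1.543]
ft_force: [7.1, 3.4, 3.4]
finger_gap: 0.0183
gripper_force: 30.0
```

```bash
python3 arc.py 3 6 9 12 15 18 21 24
```

```text
t 32.6 [ 0.5123 -0.2816  0.0829] yaw -1.543 gap 0.0183 F [7.1 3.4 3.4] M [ 0.92 -1.6   0.4 ] q7 -2.46
143.71560638477402 0.08084095304586737
[0.018, 0.011, 0.01] yaw 0.0
[0.036, 0.023, 0.01] yaw 0.0
[0.054, 0.033, 0.01] yaw 0.0
[0.073, 0.043, 0.01] yaw 0.0
[0.092, 0.052, 0.01] yaw 0.0
[0.111, 0.059, 0.01] yaw 0.0
[0.131, 0.066, 0.01] yaw 0.0
[0.152, 0.072, 0.01] yaw 0.0
```

Emit:
play_rows(
  increments=[
    {"translation":[0.018,0.011,0],"yaw":0,"gripper":-1},
    {"translation":[0.036,0.023,0],"yaw":0,"gripper":-1},
    {"translation":[0.054,0.033,0],"yaw":0,"gripper":-1},
    {"translation":[0.073,0.043,0],"yaw":0,"gripper":-1},
    {"translation":[0.092,0.052,0],"yaw":0,"gripper":-1},
    {"translation":[0.111,0.059,0],"yaw":0,"gripper":-1},
    {"translation":[0.111,0.059,0],"yaw":0,"gripper":-1},
  ],
)

```text
t: 33.3
ee_pos: [0.5011, -0.3049, 0.0829]
tool_rot: [-3.136, 0.001, -1.544]
ft_force: [5.2, 3.4, 3.8]
finger_gap: 0.0184
gripper_force: 30.0
```

```bash
python3 arc.py 2 4 6 8
```

```text
t 33.3 [ 0.5011 -0.3049  0.0829] yaw -1.544 gap 0.0184 F [5.2 3.4 3.8] M [ 0.82 -1.28  0.41] q7 -2.42
162.22619020800536 0.08023677162275168
[0.013, 0.006, 0.009] yaw 0.0
[0.026, 0.01, 0.009] yaw 0.0
[0.04, 0.013, 0.009] yaw 0.0
[0.054, 0.016, 0.009] yaw 0.0
```

Continuing gently until the force rises at the stop.

Emit:
play_rows(
  increments=[
    {"translation":[0.013,0.006,0],"yaw":0,"gripper":-1},
    {"translation":[0.026,0.01,0],"yaw":0,"gripper":-1},
    {"translation":[0.026,0.01,0],"yaw":0,"gripper":-1},
  ],
)

```text
t: 33.6
ee_pos: [0.4998, -0.3094, 0.0829]
tool_rot: [-3.136, 0.002, -1.543]
ft_force: [6.8, 4.5, 3.1]
finger_gap: 0.0183
gripper_force: 30.0
```

Emit:
play_rows(
  increments=[
    {"translation":[0.013,0.005,0],"yaw":0,"gripper":-1},
    {"translation":[0.02,0.007,0],"yaw":0,"gripper":-1},
    {"translation":[0.02,0.007,0],"yaw":0,"gripper":-1},
  ],
)

```text
t: 33.9
ee_pos: [0.4997, -0.3096, 0.0828]
tool_rot: [-3.135, 0.007, -1.541]
ft_force: [8.4, 10.8, 5.4]
finger_gap: 0.0185
gripper_force: 30.0
```

```bash
python3 arc.py 2 4 6 8
```

```text
t 33.9 [ 0.4997 -0.3096  0.0828] yaw -1.5411 gap 0.0185 F [ 8.4 10.8  5.4] M [ 2.83 -1.94  0.39] q7 -2.4
165.69732559909883 0.0802375528408872
[0.013, 0.005, 0.009] yaw 0.0
[0.027, 0.008, 0.009] yaw 0.0
[0.041, 0.011, 0.009] yaw 0.0
[0.055, 0.013, 0.009] yaw 0.0
```

The bar has reached its stop: the angle is fixed at 165.7° and the force is rising. One small extra press, then release and retreat straight up.

Emit:
play_rows(
  increments=[
    {"translation":[0.012,0.003,0],"yaw":0,"gripper":-1},
    {"translation":[0.012,0.003,0],"yaw":0,"gripper":-1},
    {"translation":[0.012,0.003,0],"yaw":0,"gripper":0.3},
    {"translation":[-0.02,0,0],"yaw":0,"gripper":0.3},
    {"translation":[-0.03,0,0],"yaw":0,"gripper":0.3},
    {"translation":[-0.03,0,-0.05],"yaw":0,"gripper":0.3},
    {"translation":[-0.03,0,-0.25],"yaw":0,"gripper":0.3},
    {"translation":[-0.03,0,-0.5],"yaw":0,"gripper":0.3},
  ],
)

```text
t: 34.7
ee_pos: [0.4924, -0.31, 0.1815]
tool_rot: [3.137, 0.002, -1.549]
ft_force: [0.7, -1.4, 0.6]
finger_gap: 0.0595
gripper_force: 0.0
```

Emit:
play_rows(
  increments=[
    {"translation":[-0.5,0.5,-0.2],"yaw":0,"gripper":0.3},
    {"translation":[-0.5,0.5,-0.2],"yaw":0,"gripper":0.3},
    {"translation":[-0.5,0.7,-0.2],"yaw":0,"gripper":0.3},
    {"translation":[-0.5,0.7,-0.2],"yaw":0,"gripper":0.3},
    {"translation":[-0.5,0.7,-0.2],"yaw":0,"gripper":0.3},
  ],
)

```text
t: 35.2
ee_pos: [0.3491, -0.2128, 0.2227]
tool_rot: [-3.14, 0.002, -1.549]
ft_force: [0.5, -0.2, 0.3]
finger_gap: 0.0597
gripper_force: 0.0
```

```bash
python3 - <<'E'
from h import *
s=st();q=np.load('home.npy');c,sn=np.cos(q[2]),np.sin(q[2]);d=imaging.snapshot('top');im=d['color'].astype(int);cv2.imwrite('pics/top4.png',d['color'][:,:,::-1])
H=lambda x,y,z:(q[0]+c*x-sn*y,q[1]+sn*x+c*y,z)
# brightness profiles along home x at several y: bar (z .052) expected x -46.5..-32.5; half top -30..9.5 (z .08)
for y in (.04,.025,.01,-.005,-.02):
    print(y,[(x,int(im[tuple(w2p(d,[H(x/1000,y,.055)])[0].round().astype(int)[::-1])].sum())) for x in range(-76,12,4)])
# bystanders vs first picture
a=cv2.imread('pics/top1.png').astype(int);b=im[:,:,::-1]
for n,(u0,v0,u1,v1) in dict(lotus=(232,115,276,163),pot=(366,250,400,284),small=(370,128,402,163)).items(): print(n,np.abs(a[v0:v1,u0:u1]-b[v0:v1,u0:u1]).mean().round(1))
E
```

```text
t 35.2 [ 0.3491 -0.2128  0.2227] yaw -1.5487 gap 0.0597 F [ 0.5 -0.2  0.3] M [ 0.12 -0.06  0.01] q7 -2.64
0.04 [(-76, 430), (-72, 706), (-68, 764), (-64, 765), (-60, 765), (-56, 765), (-52, 765), (-48, 689), (-44, 763), (-40, 761), (-36, 762), (-32, 765), (-28, 765), (-24, 749), (-20, 320), (-16, 350), (-12, 365), (-8, 341), (-4, 334), (0, 335), (4, 310), (8, 316)]
0.025 [(-76, 307), (-72, 297), (-68, 292), (-64, 295), (-60, 304), (-56, 307), (-52, 427), (-48, 443), (-44, 763), (-40, 761), (-36, 763), (-32, 419), (-28, 762), (-24, 763), (-20, 763), (-16, 763), (-12, 763), (-8, 763), (-4, 763), (0, 762), (4, 762), (8, 762)]
0.01 [(-76, 296), (-72, 299), (-68, 303), (-64, 309), (-60, 309), (-56, 310), (-52, 323), (-48, 311), (-44, 763), (-40, 761), (-36, 761), (-32, 450), (-28, 762), (-24, 763), (-20, 763), (-16, 763), (-12, 763), (-8, 763), (-4, 763), (0, 763), (4, 763), (8, 763)]
-0.005 [(-76, 252), (-72, 241), (-68, 254), (-64, 301), (-60, 298), (-56, 268), (-52, 289), (-48, 281), (-44, 763), (-40, 761), (-36, 761), (-32, 431), (-28, 762), (-24, 763), (-20, 763), (-16, 763), (-12, 763), (-8, 763), (-4, 763), (0, 764), (4, 764), (8, 764)]
-0.02 [(-76, 286), (-72, 244), (-68, 245), (-64, 256), (-60, 271), (-56, 262), (-52, 762), (-48, 763), (-44, 763), (-40, 762), (-36, 760), (-32, 416), (-28, 762), (-24, 762), (-20, 763), (-16, 763), (-12, 763), (-8, 763), (-4, 763), (0, 763), (4, 763), (8, 763)]
lotus 0.9
pot 23.8
small 1.8
```

```bash
python3 - <<'E'
from h import *
e=lambda f:cv2.Canny(cv2.imread(f,0),60,150).astype(np.float32)
a=cv2.imread('pics/top1.png',0);b=cv2.imread('pics/top4.png',0)
for im in (a,b):
    c=cv2.HoughCircles(cv2.resize(im[240:296,352:412],None,fx=4,fy=4,interpolation=cv2.INTER_CUBIC),cv2.HOUGH_GRADIENT,1.5,60,param1=120,param2=25,minRadius=38,maxRadius=62);print(None if c is None else (c[0]/4+[352,240,0]).round(1).tolist())
s=st();print(np.abs(s['joint_vel']).max())
E
```

```text
[[384.1, 267.9, 12.5]]
[[383.3, 268.3, 12.5]]
t 35.25 [ 0.3513 -0.2136  0.2228] yaw -1.5484 gap 0.0598 F [ 0.9 -0.9  0.3] M [ 0.09 -0.1   0.03] q7 -2.64
0.06120963138818797
```

The pot and the lotus are where they were. Handing in.

```bash
python3 -c "
from workcell import r
print(r.hand_in())"
```

```text
the job is handed in; nothing more can be done
None
```

I closed the mould and handed the job in at about 35 s: the loose half sits home against the fixed half, the bar is across its back at its stop, and the lotus holder and white pot did not move in the top view; the judge's result was not shown.

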